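Park the cleaned microscope parts on their mats

TASK

The cleaned microscope parts stand about the bench: put the eyepiece, the objective, the filter cube and the wooden slide box each on the rubber mat whose pale footprint matches its shape and size, upright, centred on the footprint and squared up with it. Set each one down gently rather than dropping it, let go of it, and leave the box of wipes and the dropper bottle where they are.

Things in the scene. Friction and masses are not known exactly. Their poses are not given: they have to be found in the camera images.
- eyepiece_centre (a point): black microscope eyepiece standing on its wide end: wide round body 42 mm in diameter up to 36 mm high, then a narrow tube 24 mm in diameter up to its full height of 56 mm. About 110 g, loose, grasped round the wide body. Origin of this point: on its upright axis, half-way up; z up.
- objective_centre (a point): brass-coloured microscope objective standing on its flat end: round barrel 26 mm in diameter up to 32 mm high, then tapering to a 12 mm tip at its full height of 46 mm. About 100 g, loose. Origin of this point: on its upright axis, half-way up; z up.
- filter_cube_centre (a point): dark metal filter cube, 46 x 46 mm in plan and 36 mm high, with an amber round window on top. About 150 g, loose. Point at its centre, half-way up; x and y square to its side faces, z up.
- slide_box_centre (a point): closed wooden microscope slide box, 78 mm long (its x), 34 mm wide (its y), 34 mm high. About 140 g, loose. Point at its centre, half-way up; z up.
- mat_eyepiece: fixed square dark rubber parking mat, 92 x 92 mm and 3 mm thick, bearing a flat pale round footprint 46 mm in diameter (the larger round one); origin at the centre of its underside on the bench, directly under the middle of the footprint (mat top 3 mm above the origin), z up. For the eyepiece.
- mat_objective: fixed square dark rubber parking mat, 92 x 92 mm and 3 mm thick, bearing a flat pale round footprint 30 mm in diameter (the smaller round one); origin at the centre of its underside on the bench, directly under the middle of the footprint (mat top 3 mm above the origin), z up. For the objective.
- mat_filter_cube: fixed square dark rubber parking mat, 92 x 92 mm and 3 mm thick, bearing a flat pale square footprint 50 x 50 mm, sides along its x and y; origin at the centre of its underside on the bench, directly under the middle of the footprint (mat top 3 mm above the origin), z up. For the filter cube.
- mat_slide_box: fixed square dark rubber parking mat, 92 x 92 mm and 3 mm thick, bearing a flat pale oblong footprint 82 mm long (along its x) by 38 mm wide (along its y); origin at the centre of its underside on the bench, directly under the middle of the footprint (mat top 3 mm above the origin), z up. For the slide box; either way round.
- wipes: bystander: cardboard box of wipes, 120 x 80 mm and 55 mm high, 250 g, loose; origin at the centre of its underside
- dropper: bystander: small white dropper bottle with a black cap, 36 mm in diameter, 56 mm high, 80 g, loose; origin at the centre of its underside
Things that resemble listed ones, but are neither listed nor needed, are in the scene too. Of the things shaped like the part that bears objective_centre, the brass one is meant.

How it is judged:
At the end, for the whole second after the job is handed in: Each part rests released and upright (within 0.1 rad) on the mat with its own footprint, within 12 mm of the footprint's centre; the slide box (either way round) and the filter cube (any quarter turn) are within 0.2 rad of square with theirs (horizontal distance between eyepiece_centre and mat_eyepiece below 0.012 m and angle between each of eyepiece_centre, objective_centre, filter_cube_centre, slide_box_centre's own z axis and vertical below 0.1 rad and height (world z) of eyepiece_centre between 0.026 and 0.036 m and linear speed of each of eyepiece, objective, filter_cube, slide_box below 0.02 m/s and horizontal distance between objective_centre and mat_objective below 0.012 m and height (world z) of objective_centre between 0.021 and 0.031 m and horizontal distance between filter_cube_centre and mat_filter_cube below 0.012 m and height (world z) of filter_cube_centre between 0.016 and 0.026 m and horizontal distance between slide_box_centre and mat_slide_box below 0.012 m and height (world z) of slide_box_centre between 0.015 and 0.025 m and angle between the x axis of mat_slide_box and the x axis of slide_box_centre, either way round below 0.2 rad and (angle between the x axis of mat_filter_cube and the x axis of filter_cube_centre, either way round below 0.2 rad or angle between the x axis of mat_filter_cube and the y axis of filter_cube_centre, either way round below 0.2 rad)); the robot touches nothing.
It fails at once if a part is let go in the air, more than about 25 mm above a mat ((height (world z) of eyepiece_centre above 0.056 m and contact force between eyepiece and the fingers below 0.02 N) or (height (world z) of objective_centre above 0.051 m and contact force between objective and the fingers below 0.02 N) or (height (world z) of filter_cube_centre above 0.046 m and contact force between filter_cube and the fingers below 0.02 N) or (height (world z) of slide_box_centre above 0.045 m and contact force between slide_box and the fingers below 0.02 N)).
It fails at once if the box of wipes is shifted by more than 30 mm (distance of wipes from where it was at the start of the episode above 0.03 m).
It fails at once if the dropper bottle is shifted by more than 30 mm (distance of dropper from where it was at the start of the episode above 0.03 m).
It also fails if it takes over 115 s, if anything falls off the work surface, if the arm or the gripper's body presses on something with over 40 N, if the wrist force passes 120 N, or if a joint passes its speed limit or range.

ROBOT

A 7-joint arm with a two-finger parallel gripper is mounted at the origin on the work surface. World frame = base frame: x ahead of the robot, y to its left, z up, the work surface at z = 0. Lengths are in m, angles in rad, forces in N, time in s.
With the tool pointing down it reaches from about 0.4 to 0.85 m from the base axis. Payload 4.5 kg.
Tool frame: the origin (TCP) lies at the very end of the fingers, on their centre line; the grasp point (between the pads) lies 19 mm behind it (r.pinch_z is the distance from the TCP to the grasp point, in m); x points along the fingers, y is the direction in which the jaws open and shut, and the axes are right-handed (so a half turn about x gives the same grasp; the last joint's range is limited). The gripper opens to 88 mm and grips with 3 to 60 N. Pads are 18 mm wide; open, the fingers measure 123 mm over their backs; the gripper's body (75 mm by 187 mm) begins 45 mm behind the grasp point.
Start: joints at [1.313, 0.689, -0.195, 1.565, 0.157, 0.902, -0.215], TCP at [0.18, -0.599, 0.239] pointing down, gripper open.
Joint ranges: [-3.01, 3.01], [-0.46, 2.08], [-1.47, 1.51], [0.13, 2.56], [-1, 4.14], [0.04, 2.09], [-2.66, 2.66]. Speed limits (rad/s): [2.57, 2.57, 3.14, 3.14, 3.14, 3.14, 3.14].

INTERFACE

Orientations are given as a unit quaternion [x, y, z, w].
In Python, from plant import telemetry, cams, job, r gives the robot as it stands.
- The arm moves only by the tool send_rows, never from a script. Its argument "commands" is one flat list of numbers, 7 for each row, row after row: the shift along the world's x, y, z as a fraction of full scale, then the turn, a rotation vector about the world's x, y, z as a fraction of full scale, then the closure, from 0 (fully open) to 1 (shut). In form: [dx, dy, dz, wx, wy, wz, claw, dx, dy, dz, wx, wy, wz, claw, ...]. A call has 1 to 12 rows; each row shifts and turns the pose as measured when the row begins; what a row does not reach is not made up. Full scale, the value 1, is 250 mm for a shift and 90 degrees for a turn. A row lasts 1/10 s, in which the tool goes at most 50 mm and 8.59 degrees, less where a joint would pass 70% of its speed; a pose out of reach is approached as far as the arm can. A call with a number of a shift or a turn outside -1 to 1 is refused whole. A call with a gripper value outside its range is refused whole. The fingers move at their own pace and stop on an object; "newtons" is the grip in N (left out, the last holds). Time passes only in rows, so rows that do not move let the fingers close. It gives the time, the measured TCP pose, the force and the opening at its end, in the units of the state.
- telemetry.get_state(): the state, without advancing time (a new reading comes with each control period).
- cams.snapshot(name): name is "scene" or "top"; returns a dict with "image" (400x640x3 uint8, blue, green, red), "intrinsics" (3x3 intrinsics, pixels), "world_to_cam" (4x4, takes a point from world to camera coordinates). Camera axes: x right, y down, z forward; pixel columns grow to the right and rows downward; lengths in m; the calibration is good to about 2 mm. A picture is of the moment at which its call begins. There is no depth.
- job.finish_job(): hands the job in, once; it reports no verdict.
The state is a dict: "clock": time; "q": joint angles; "qd": joint speeds; "joint_torque": joint torques, N m; "tool_pos": TCP position; "eef_rot": TCP orientation; "contact_force": force on the tool from outside, world axes, zero at the start; "moment": the same for the moment, N m; "opening": opening from 0.0 (shut) to 1.0 (fully open).
Only numpy, scipy, OpenCV 4.12 (cv2) and the standard library are available. Lean on these libraries where they do the work, as an engineer would, in place of code of your own. Each camera call takes 0.05 s, during which the arm holds its last target.

## Working session

There is one attempt and no reset: what is moved stays moved. The work goes in short steps, Python scripts to look and compute and a tool call to move; the robot and the scene stay as the last step left them, time stands still between calls to the robot, and variables do not carry over. Pictures are saved under pics/ and viewed, and the job is handed in when it is done.

Besides the shell and the picture viewer there is one more tool, called after "Request:" as name(argument=value, ...), one argument or row to a line, values as JSON. send_rows: Moves the arm, as the interface text tells. Its arguments: {"type":"object","properties":{"commands":{"type":"array"},"newtons":{"type":"number"}},"required":["commands"]}

```bash
mkdir -p pics
python3 - <<'E'
from plant import telemetry, cams, job, r
import cv2
s=telemetry.get_state();print(s)
for n in("scene","top"):
    d=cams.snapshot(n);cv2.imwrite(f"pics/{n}0.png",d["image"]);print(n,d["intrinsics"],d["world_to_cam"])
print([a for a in dir(r) if a[0]!='_'])
E
```

```text
{'clock': 0.0, 'q': array([ 1.31283411,  0.68995373, -0.19450987,  1.56631323,  0.15728986,
        0.90247362, -0.21509353]), 'qd': array([-2.15244828e-04, -2.32589679e-03,  3.76756226e-04, -4.75507450e-04,
       -4.57261996e-04,  2.99345597e-05, -3.89249105e-04]), 'joint_torque': array([ 3.50812988e-04, -5.27556968e+01, -1.26655776e+00, -1.53426594e+01,
       -5.24457183e-02,  6.69042289e-03,  1.92358975e-04]), 'tool_pos': array([ 0.17955539, -0.59801852,  0.237937  ]), 'eef_rot': array([-0.69945934, -0.10342252,  0.69972422, -0.10220777]), 'contact_force': array([-0.1018509 ,  0.50727823,  0.41592439]), 'moment': array([ 0.01863016, -0.04747504, -0.01382875]), 'opening': 1.0023344701316195}
scene [[464.75198084   0.         309.04125547]
 [  0.         464.75198084 200.87635056]
 [  0.           0.           1.        ]] [[-0.45453501  0.89069801  0.00741508  0.21548018]
 [ 0.47826324  0.2510701  -0.84156288 -0.21001301]
 [-0.75144009 -0.37897343 -0.54010826  1.61384793]
 [ 0.          0.          0.          1.        ]]
top [[388.6676287    0.         313.74336282]
 [  0.         388.6676287  202.80991481]
 [  0.           0.           1.        ]] [[ 0.02389047 -0.99966743  0.00970978 -0.01744239]
 [-0.98370117 -0.02523811 -0.17803103  0.52211441]
 [ 0.17821688 -0.00529828 -0.98397697  1.17361372]
 [ 0.          0.          0.          1.        ]]
['Unreachable', 'pinch_z']
```

View pics/top0.png

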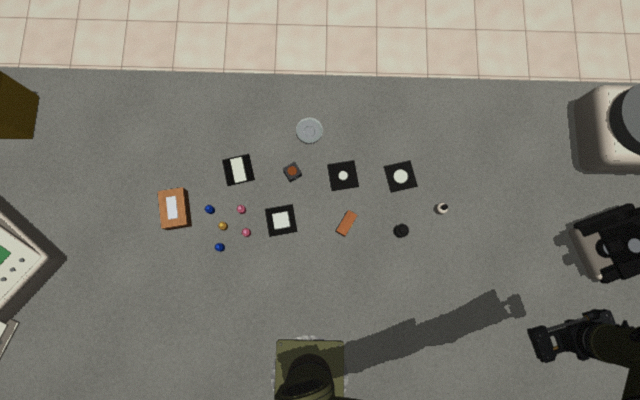

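View pics/scene0.png

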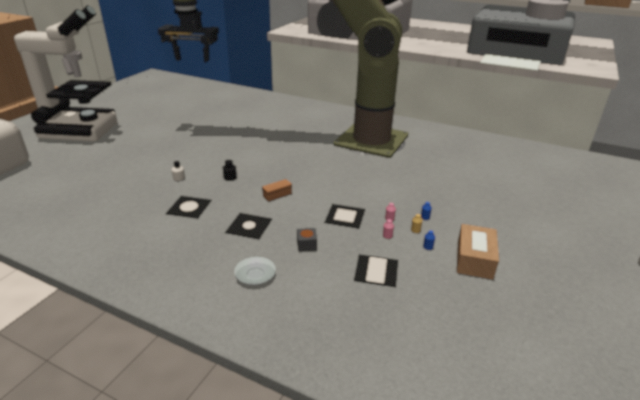

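Run:
```python
import cv2
a=cv2.imread("pics/top0.png")[110:260,150:460]
cv2.imwrite("pics/topA.png",cv2.resize(a[:, :160],None,fx=5,fy=5,interpolation=cv2.INTER_CUBIC)[:600])
cv2.imwrite("pics/topB.png",cv2.resize(a[30:, 150:],None,fx=5,fy=5,interpolation=cv2.INTER_CUBIC))
b=cv2.imread("pics/scene0.png")[150:290,155:510]
cv2.imwrite("pics/scA.png",cv2.resize(b[:,:180],None,fx=4,fy=4,interpolation=cv2.INTER_CUBIC))
cv2.imwrite("pics/scB.png",cv2.resize(b[:,160:],None,fx=4,fy=4,interpolation=cv2.INTER_CUBIC))
```

```text
(no output)
```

View pics/topA.png

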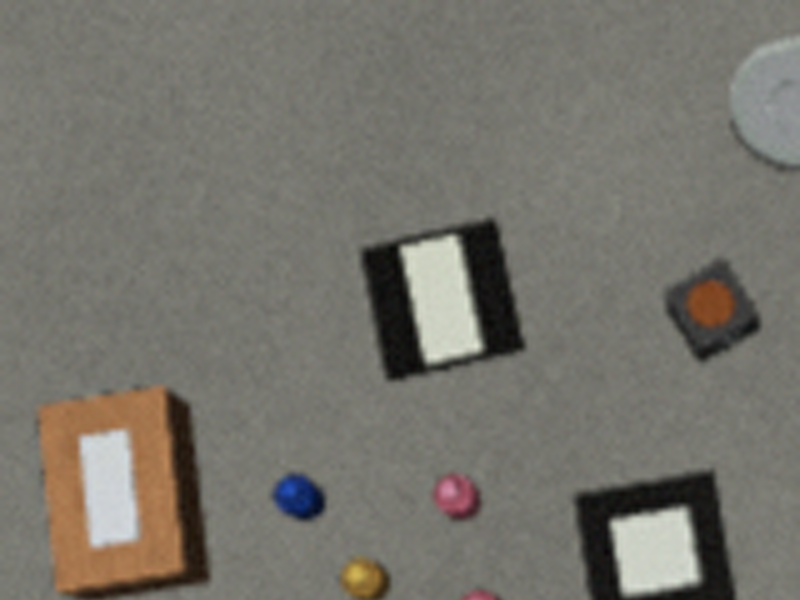

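View pics/topB.png

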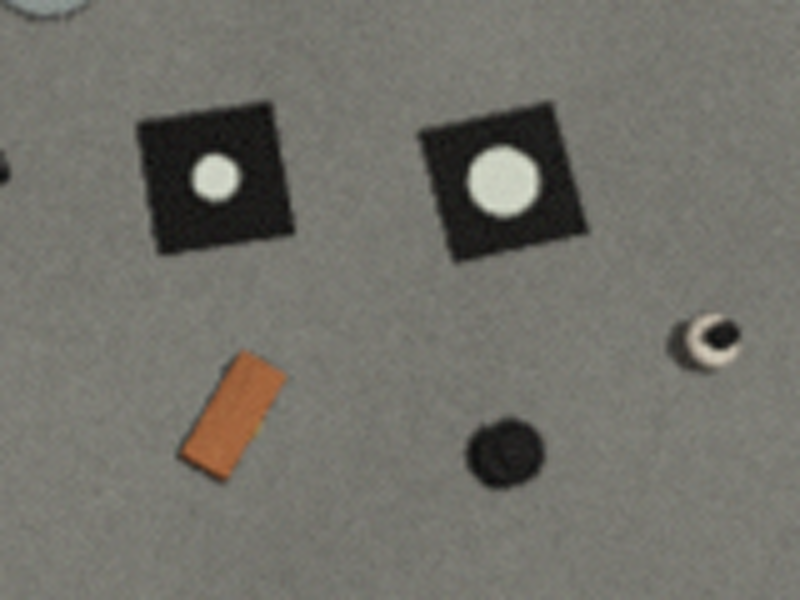

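View pics/scA.png

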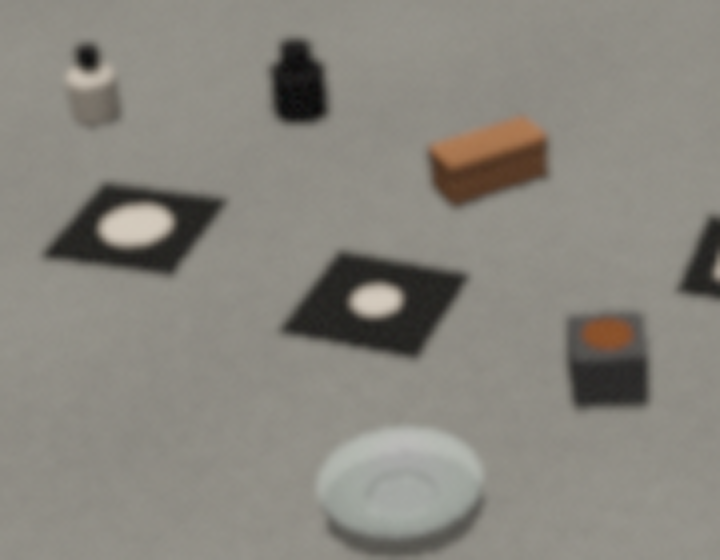

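View pics/scB.png

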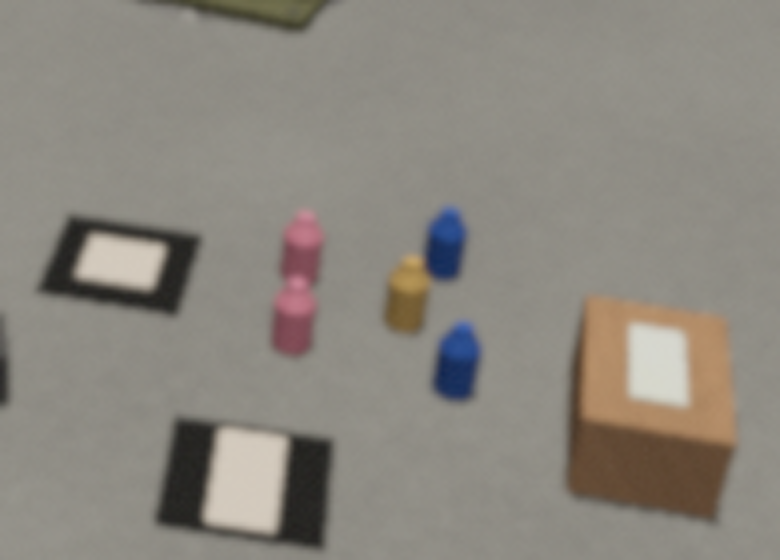

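```bash
cat > h.py <<'E'
import cv2, numpy as np
from scipy.optimize import minimize
U=6
def proj(d,P):
    P=np.asarray(P,float); T=d["world_to_cam"]; c=P@T[:3,:3].T+T[:3,3]; u=c@d["intrinsics"].T
    return u[:,:2]/u[:,2:]
def ray(d,uv,z):
    T=d["world_to_cam"];R=T[:3,:3];o=-R.T@T[:3,3]
    v=R.T@np.linalg.inv(d["intrinsics"])@np.array([uv[0],uv[1],1.]);return o+v*(z-o[2])/v[2]
def cyl(parts):  # (radius,z0,z1)
    t=np.linspace(0,2*np.pi,40,endpoint=False)
    return [np.vstack([np.c_[r0*np.cos(t),r0*np.sin(t),0*t+z0],np.c_[r1*np.cos(t),r1*np.sin(t),0*t+z1]]) for r0,r1,z0,z1 in parts]
def box(l,w,z0,z1):
    return [np.array([[sx*l/2,sy*w/2,z] for sx in(-1,1) for sy in(-1,1) for z in(z0,z1)])]
M=dict(eyepiece=cyl([(.021,.021,0,.036),(.012,.012,.036,.056)]),
 objective=cyl([(.013,.013,0,.032),(.013,.006,.032,.046)]),
 cube=box(.046,.046,0,.036), slide=box(.078,.034,0,.034),
 dropper=cyl([(.018,.018,0,.04)]), wipes=box(.12,.08,0,.055),
 mat=box(.092,.092,0,.003), f_eye=cyl([(.023,.023,.003,.0031)]), f_obj=cyl([(.015,.015,.003,.0031)]),
 f_cube=box(.05,.05,.003,.0031), f_slide=box(.082,.038,.003,.0031))
def shift(m,dz): return [p+[0,0,dz] for p in m]
def sil(d,m,x,y,a,roi):
    x0,y0,x1,y1=roi; im=np.zeros(((y1-y0)*U,(x1-x0)*U),np.uint8)
    R=np.array([[np.cos(a),-np.sin(a),0],[np.sin(a),np.cos(a),0],[0,0,1]])
    for p in m:
        uv=(proj(d,p@R.T+[x,y,0])+.5-[x0,y0])*U-.5
        h=cv2.convexHull(uv.astype(np.float32)); cv2.fillPoly(im,[np.round(h*16).astype(np.int32)],255,shift=4)
    return im
def seg(d,c,rad,fn):
    x0,y0=int(c[0]-rad),int(c[1]-rad);roi=(x0,y0,x0+2*rad,y0+2*rad)
    im=cv2.resize(d["image"][y0:y0+2*rad,x0:x0+2*rad],None,fx=U,fy=U,interpolation=cv2.INTER_CUBIC)
    m=fn(im.astype(int)).astype(np.uint8)*255
    n,l,s,ce=cv2.connectedComponentsWithStats(m)
    # component nearest the centre with fair area
    best=min([i for i in range(1,n) if s[i,4]>400],key=lambda i:np.hypot(*(ce[i]-rad*U)))
    return (l==best).astype(np.uint8)*255,roi
def fit(ms,x,y,yaws,fixyaw=False):
    # ms: list of (d,model,mask,roi)
    bl=[cv2.GaussianBlur(k[2].astype(np.float32)/255,(0,0),4) for k in ms]
    def c(p):
        t=0
        for k,b in zip(ms,bl):
            s=cv2.GaussianBlur(sil(k[0],k[1],p[0]/1e3,p[1]/1e3,p[2]/1e2,k[3]).astype(np.float32)/255,(0,0),4)
            t+=((s-b)**2).sum()/b.sum()
        return t
    best=None
    for a in yaws:
        q=minimize(c,[x*1e3,y*1e3,a*1e2],method="Nelder-Mead",options=dict(initial_simplex=[[x*1e3,y*1e3,a*1e2],[x*1e3+6,y*1e3,a*1e2],[x*1e3,y*1e3+6,a*1e2],[x*1e3,y*1e3,a*1e2+15]],xatol=.05,fatol=1e-5))
        if best is None or q.fun<best.fun: best=q
    return np.r_[best.x[:2],best.x[2]/100,best.fun]
bright=lambda i:(i.min(2)>150)
dark=lambda i:(i.max(2)<65)
darkm=lambda i:(i.max(2)<85)
orange=lambda i:(i[...,2]-i[...,0]>25)
cubeseg=lambda i:(i.max(2)<88)|(i[...,2]-i[...,0]>35)
E
cat > loc.py <<'E'
from h import *
from plant import cams
import sys
D={n:cams.snapshot(n) for n in("top","scene")}
np.set_printoptions(suppress=True,precision=2)
# name: model, seg, rad, top px, scene px, height for init
Y=[0,.4,.8,1.2]
L=dict(f_slide=("f_slide",bright,20,(238,170),(376,270),np.arange(0,3.1,.5)),f_cube=("f_cube",bright,15,(281,220),(345,216),Y),
f_obj=("f_obj",bright,12,(343,175),(249,225),[0]),f_eye=("f_eye",bright,14,(401,176),(189,206),[0]),
cube=("cube",cubeseg,18,(292,172),(307,240),Y),slide=("slide",orange,24,(346,223),(277,190),np.arange(0,3.1,.5)),
eyepiece=("eyepiece",dark,14,(401,230),(230,171),[0]),objective=("objective",orange,12,(222,226),(417,224),[0]),
wipes=("wipes",orange,32,(173,208),(478,252),np.arange(0,3.1,.5)))
O={}
for k,(m,fn,rad,a,b,ys) in L.items():
    g=ray(D["top"],a,M[m][0][:,2].max()/2); ms=[]
    for n,px in(("top",a),("scene",b)):
        mk,roi=seg(D[n],px,rad+(8 if n=="scene" else 0),fn); ms.append((D[n],M[m],mk,roi))
        O[n,k]=ms[-1]
    f=[fit(s,g[0],g[1],ys) for s in(ms[:1],ms[1:],ms)]
    print(k,"top",f[0],"sc",f[1],"both",f[2])
    for s,n in zip(ms,("top","scene")):
        x0,y0,x1,y1=s[3]; v=cv2.resize(D[n]["image"][y0:y1,x0:x1],None,fx=U,fy=U)
        for mm,col in((s[2],(0,255,0)),(sil(D[n],M[m],f[2][0]/1e3,f[2][1]/1e3,f[2][2],s[3]),(0,0,255))):
            cv2.drawContours(v,cv2.findContours(mm,0,1)[0],-1,col,1)
        O[n,k]=cv2.resize(v,(150,150))
rows=[np.hstack([O[n,k] for k in list(L)[i:i+5]]+[np.zeros((150,150*(5-len(list(L)[i:i+5])),3),np.uint8)]) for i in(0,5) for n in("top","scene")]
cv2.imwrite("pics/fit0.png",np.vstack(rows))
E
python3 loc.py
```

```text
f_slide top [636.44 248.57   0.26   0.01] sc [632.78 250.08   0.26   0.  ] both [634.48 249.4    0.26   0.05]
f_cube top [472.15 101.03   0.2    0.01] sc [467.64 102.36   1.78   0.01] both [470.04 101.81   0.2    0.06]
f_obj top [626.34 -97.92   0.15   0.03] sc [621.57 -97.39   0.06   0.02] both [624.2  -97.7    0.11   0.14]
f_eye top [ 628.42 -288.16    0.02    0.02] sc [ 623.34 -288.89   -0.04    0.01] both [ 626.12 -288.24    0.03    0.1 ]
cube top [628.14  68.97   0.57   0.  ] sc [628.34  71.55   0.5    0.61] both [627.98  70.39   0.5    0.63]
slide top [ 465.97 -109.94    2.63    0.01] sc [ 456.9  -110.19    2.64    0.01] both [ 463.2  -108.86    2.63    0.1 ]
eyepiece top [ 445.71 -282.72    0.06    0.01] sc [ 441.03 -283.46    0.13    0.16] both [ 444.15 -281.9    -0.01    0.19]
objective top [447.63 284.34   0.08   0.01] sc [440.64 284.8    0.23   0.01] both [446.62 285.09   0.06   0.09]
wipes top [497.67 442.12   3.34   0.35] sc [490.39 439.63   0.17   0.14] both [495.71 440.56   0.17   0.53]
```

```bash
ls pics
```

```text
fit0.png
scA.png
scB.png
scene0.png
top0.png
topA.png
topB.png
```

View pics/fit0.png

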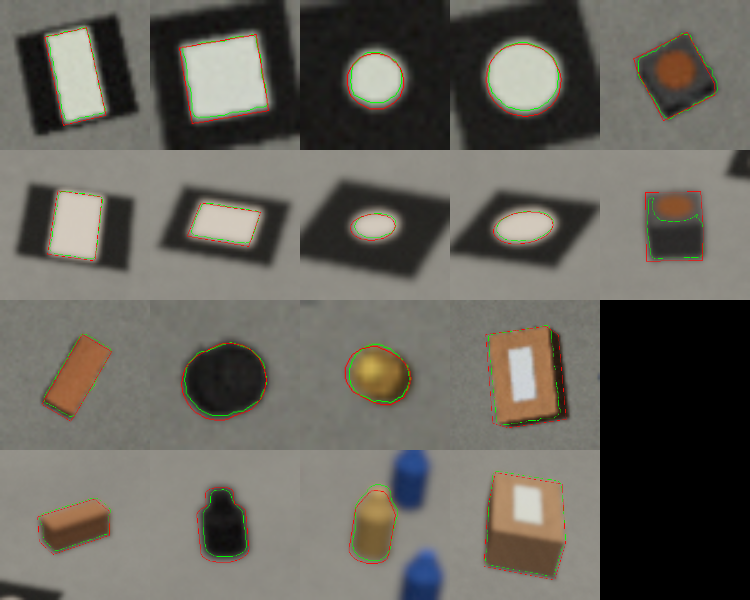

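Run:
```python
from h import *
from plant import cams,telemetry
from scipy.spatial.transform import Rotation as R
d=cams.snapshot("top")
for n,p in dict(blue1=(209.5,209),pink1=(241,209),pink2=(246,232),blue2=(220,247),brass=(222.5,226),dish=(309,130),drop=(442,208)).items(): print(n,ray(d,p,.03)[:2].round(3))
s=telemetry.get_state(); m=R.from_quat(s["eef_rot"]).as_matrix(); print(m.round(3), np.degrees(np.arctan2(m[1,1],m[0,1])))
```

```text
blue1 [0.497 0.325]
pink1 [0.5   0.225]
pink2 [0.427 0.206]
blue2 [0.378 0.284]
brass [0.444 0.28 ]
dish [0.769 0.017]
drop [ 0.519 -0.414]
[[-0.     0.288 -0.958]
 [ 0.001 -0.958 -0.288]
 [-1.    -0.001  0.   ]] -73.27699962713375
```

Request:
send_rows(
  commands=[0.128,0.152,-0.02,0,0,0,0,0.128,0.152,-0.02,0,0,0,0,0.128,0.152,-0.02,0,0,0,0,0.128,0.152,-0.02,0,0,0,0,0.128,0.152,-0.02,0,0,0,0,0.128,0.152,-0.02,0,0,0,0,0.128,0.152,-0.02,0,0,0,0,0.128,0.152,-0.02,0,0,0,0,0,0,0,0,0,0,0],
  newtons=20,
)

```text
clock: 1.15
tool_pos: [0.436, -0.2893, 0.1978]
eef_rot: [0.701, 0.099, -0.699, 0.102]
contact_force: [-0.7, 0.1, -0.5]
opening: 1.003
```

Request:
send_rows(
  commands=[0.03,0.026,-0.157,0,0,0,0,0,0,-0.157,0,0,0,0,0,0,-0.157,0,0,0,0,0,0,0,0,0,0,0],
)

```text
clock: 1.55
tool_pos: [0.4477, -0.2817, 0.0783]
eef_rot: [0.703, 0.1, -0.697, 0.105]
contact_force: [-1.5, 0.8, 0.3]
opening: 1.0
```

```bash
cat > look.py <<'E'
import sys
from h import *
from plant import cams
out,n,cx,cy,w,hh,f=sys.argv[1],sys.argv[2],*map(int,sys.argv[3:8])
d=cams.snapshot(n);i=d["image"][max(0,cy-hh):cy+hh,max(0,cx-w):cx+w]
cv2.imwrite(out,cv2.resize(i,None,fx=f,fy=f,interpolation=cv2.INTER_CUBIC))
E
python3 look.py pics/s1.png scene 230 150 70 60 5
```

```text
(no output)
```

View pics/s1.png

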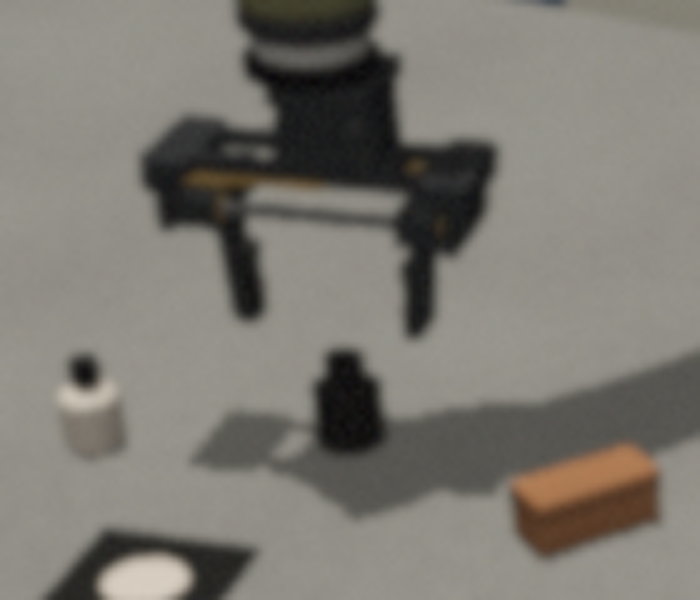

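Run:
```python
from h import *
from plant import cams,telemetry
from scipy.spatial.transform import Rotation as R
d=cams.snapshot("scene");s=telemetry.get_state();m=R.from_quat(s["eef_rot"]).as_matrix();t=s["tool_pos"];print(t,m[:,0],m[:,1])
print(proj(d,[t+m[:,1]*k for k in(.052,-.052,0)]))
print(ray(d,(226.5,154.8),t[2]))
```

```text
[ 0.4499718  -0.28368484  0.08228676] [ 0.01603277 -0.00984751 -0.99982297] [ 0.28611323 -0.95809318  0.0140245 ]
[[208.13991152 152.09493131]
 [242.72792562 155.75278941]
 [225.3395285  153.91387813]]
[ 0.45300262 -0.27746057  0.08228676]
```

Request:
send_rows(
  commands=[-0.02,0,-0.15,0,0,0,0,0,0,-0.12,0,0,0,0,0,0,0,0,0,0,0],
)

```text
clock: 1.95
tool_pos: [0.4499, -0.2884, 0.0208]
eef_rot: [0.709, 0.094, -0.69, 0.109]
contact_force: [-0.6, 0.8, 0.4]
opening: 0.996
```

```bash
cat > st.py <<'E'
from plant import telemetry,cams
import numpy as np
from scipy.spatial.transform import Rotation as R
np.set_printoptions(suppress=True,precision=4)
for i in range(4):
    s=telemetry.get_state();m=R.from_quat(s["eef_rot"]).as_matrix()
    print(s["clock"],s["tool_pos"],"down",m[:2,0],"yaw",np.degrees(np.arctan2(m[1,1],m[0,1])).round(1),s["opening"],s["contact_force"].round(1))
    if i<3: cams.snapshot("top")
E
python3 st.py
```

```text
1.95 [ 0.4499 -0.2884  0.0208] down [ 0.0294 -0.0176] yaw -73.5 0.9959903803489296 [-0.6  0.8  0.4]
2.0 [ 0.4505 -0.289   0.0224] down [ 0.0312 -0.019 ] yaw -73.6 1.0017101660411223 [ 0.1 -0.4  0. ]
2.05 [ 0.451  -0.2892  0.0231] down [ 0.0325 -0.0195] yaw -73.6 1.0017231856111135 [ 1. -0. -0.]
2.1 [ 0.4513 -0.2891  0.0234] down [ 0.0332 -0.0197] yaw -73.6 1.000790888236087 [ 0.1 -0.6  0.3]
```

Request:
send_rows(
  commands=[-0.02,0.01,0,0.013,0.021,0,0,-0.012,0.01,-0.04,0.004,0.006,0,0,0,0,0,0,0,0,0],
)

```text
clock: 2.4
tool_pos: [0.4459, -0.2859, 0.0187]
eef_rot: [-0.699, -0.102, 0.7, -0.1]
contact_force: [-0.4, 0.6, -0.2]
opening: 0.998
```

```bash
python3 st.py
```

```text
2.4 [ 0.4459 -0.2859  0.0187] down [-0.0022  0.0035] yaw -73.6 0.9979700692491077 [-0.4  0.6 -0.2]
2.45 [ 0.4465 -0.2864  0.0192] down [-0.0008  0.0025] yaw -73.6 1.0018306521159581 [ 0.2 -0.3  0.3]
2.5 [ 0.4463 -0.2863  0.019 ] down [-0.0012  0.0026] yaw -73.6 0.9960310256485553 [-0.9  0.3 -0.6]
2.55 [ 0.4461 -0.2862  0.0188] down [-0.0018  0.0028] yaw -73.6 0.9943712722379517 [ 0.5 -1.1  0. ]
```

Request:
send_rows(
  commands=[-0.011,0.009,-0.04,0,0,0,0,0,0,-0.008,0,0,0,0,0,0,0,0,0,0,0.7,0,0,0,0,0,0,0.7,0,0,0,0,0,0,0.7,0,0,0,0,0,0,0.7,0,0,0,0,0,0,0.7],
)

```text
clock: 3.25
tool_pos: [0.4428, -0.2833, 0.0056]
eef_rot: [-0.699, -0.102, 0.7, -0.1]
contact_force: [0.0, 0.7, 0.2]
opening: 0.572
```

```bash
python3 st.py;python3 look.py pics/s2.png scene 230 150 70 60 5
```

```text
3.25 [ 0.4428 -0.2833  0.0056] down [-0.0023  0.0029] yaw -73.5 0.5722784399076136 [0.  0.7 0.2]
3.3 [ 0.4428 -0.2833  0.0057] down [-0.0023  0.0029] yaw -73.5 0.5281920622363898 [ 0.5 -0.  -0.3]
3.35 [ 0.4427 -0.2832  0.0056] down [-0.0024  0.0031] yaw -73.5 0.4778372450763756 [-0.5  0.3  0.3]
3.4 [ 0.4427 -0.2832  0.0056] down [-0.0025  0.0031] yaw -73.5 0.46681686052827553 [0.  1.4 0.4]
```

View pics/s2.png

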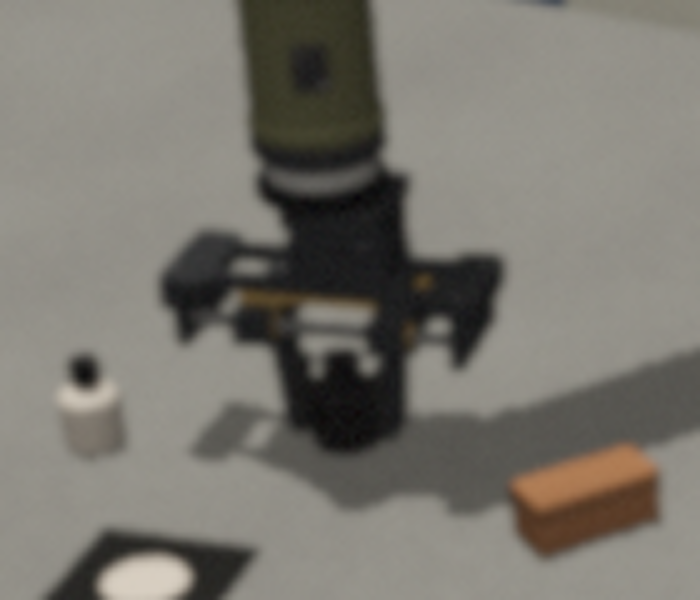

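Request:
send_rows(
  commands=[0,0,0.05,0,0,0,0.7,0,0,0.12,0,0,0,0.7,0,0,0.1,0,0,0,0.7,0.12,0,0,0,0,0,0.7,0.16,0,0,0,0,0,0.7,0.16,-0.01,0,0,0,0,0.7,0.16,-0.01,0,0,0,0,0.7,0.1,0,0,0,0,0,0.7,0,0,0,0,0,0,0.7,0,0,0,0,0,0,0.7],
)

```text
clock: 4.45
tool_pos: [0.6189, -0.2878, 0.0838]
eef_rot: [-0.698, -0.102, 0.702, -0.098]
contact_force: [-1.2, -0.8, -0.9]
opening: 0.469
```

```bash
python3 st.py;python3 look.py pics/s3.png scene 210 170 70 60 5
```

```text
4.45 [ 0.6189 -0.2878  0.0838] down [-0.0065  0.0039] yaw -73.7 0.4689068895542139 [-1.2 -0.8 -0.9]
4.5 [ 0.6189 -0.2876  0.0839] down [-0.006   0.0041] yaw -73.7 0.4704913248256113 [ 0.3 -0.5 -0.9]
4.55 [ 0.6183 -0.2878  0.0838] down [-0.0067  0.0041] yaw -73.8 0.4690871435566277 [-0.1  0.2 -1.2]
4.6 [ 0.6179 -0.288   0.0836] down [-0.0073  0.004 ] yaw -73.8 0.46868533930880446 [ 0.2 -0.1 -1. ]
```

View pics/s3.png

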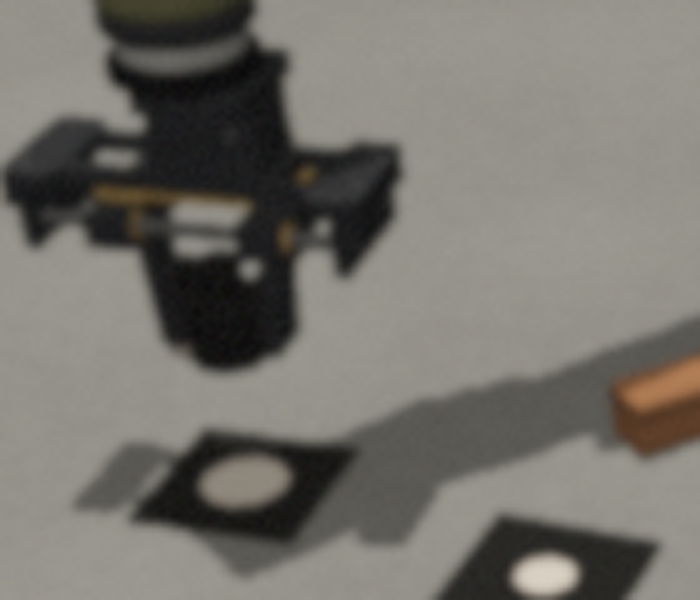

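Request:
send_rows(
  commands=[0.03,0,-0.08,0,0,0,0.7,0.012,0,-0.1,0,0,0,0.7,0,0,-0.07,0,0,0,0.7,0,0,0,0,0,0,0.7,0,0,0,0,0,0,0.7],
)

```text
clock: 5.15
tool_pos: [0.6242, -0.2905, 0.0206]
eef_rot: [-0.697, -0.1, 0.704, -0.097]
contact_force: [0.3, 0.7, -0.8]
opening: 0.469
```

```bash
python3 st.py
```

```text
5.15 [ 0.6242 -0.2905  0.0206] down [-0.0107  0.0029] yaw -74.0 0.46921116833695475 [ 0.3  0.7 -0.8]
5.2 [ 0.6239 -0.2905  0.0206] down [-0.0112  0.0029] yaw -74.0 0.4661711687140191 [-0.   0.4 -1.4]
5.25 [ 0.6245 -0.2906  0.0211] down [-0.0101  0.0027] yaw -74.0 0.4706672263364946 [ 1.1 -0.7 -1.4]
5.3 [ 0.625  -0.2906  0.0214] down [-0.0091  0.0024] yaw -74.0 0.46919627059084734 [ 0.8  0.8 -1.2]
```

Request:
send_rows(
  commands=[0.006,0.012,-0.03,-0.002,-0.007,0,0.7,0,0,-0.02,0,0,0,0.7,0,0,-0.005,0,0,0,0.7,0,0,0,0,0,0,0.7],
)

```text
clock: 5.7
tool_pos: [0.6286, -0.2888, 0.0108]
eef_rot: [0.703, 0.097, -0.698, 0.1]
contact_force: [0.5, 0.1, -2.2]
opening: 0.468
```

```bash
python3 st.py
```

```text
5.7 [ 0.6286 -0.2888  0.0108] down [ 0.0072 -0.0031] yaw -74.0 0.46840951041880746 [ 0.5  0.1 -2.2]
5.75 [ 0.6286 -0.2889  0.0109] down [ 0.0073 -0.0033] yaw -74.0 0.46676166140628705 [ 0.7 -0.5 -0.9]
5.8 [ 0.6286 -0.2889  0.0109] down [ 0.0074 -0.0033] yaw -74.0 0.46790657744087133 [-0.4 -0.  -1.4]
5.85 [ 0.6286 -0.2889  0.0109] down [ 0.0074 -0.0033] yaw -74.0 0.47030084129721456 [-0.7 -0.3 -1.7]
```

Request:
send_rows(
  commands=[-0.006,0,-0.01,0,0.003,0,0.7,-0.002,0,-0.006,0,0,0,0.7,0,0,0,0,0,0,0.7],
)

```text
clock: 6.15
tool_pos: [0.6278, -0.2893, 0.0092]
eef_rot: [0.702, 0.096, -0.699, 0.1]
contact_force: [-0.4, -0.4, -1.1]
opening: 0.467
```

```bash
python3 st.py
```

```text
6.15 [ 0.6278 -0.2893  0.0092] down [ 0.0047 -0.004 ] yaw -74.0 0.466950882648456 [-0.4 -0.4 -1.1]
6.2 [ 0.6279 -0.2893  0.0091] down [ 0.005  -0.0041] yaw -74.0 0.46538561111602333 [-0.4  0.4 -1.9]
6.25 [ 0.6277 -0.2893  0.0088] down [ 0.0047 -0.004 ] yaw -74.0 0.4701502763531757 [ 1.1 -1.3  1.6]
6.3 [ 0.6278 -0.2893  0.0088] down [ 0.0048 -0.0039] yaw -74.0 0.46783899876115703 [-0.1 -0.3  1.1]
```

Touching (z force turned positive). Release, let the fingers open, then rise and head to the slide box.

Request:
send_rows(
  commands=[0,0,0,0,0,0,0.3,0,0,0,0,0,0,0,0,0,0,0,0,0,0,0,0,0,0,0,0,0,0,0,0,0,0,0,0,0,0.1,0,0,0,0,0,0,0.15,0,0,0,0,0,0,0.15,0,0,0,0,0,0,0,0,0,0,0],
)

```text
invalid input at $.commands: expected a multiple of 7 numbers
```

```bash
python3 st.py;python3 look.py pics/s4.png scene 210 180 70 60 5
```

```text
6.3 [ 0.6278 -0.2893  0.0088] down [ 0.0048 -0.0039] yaw -74.0 0.46783899876115703 [-0.1 -0.3  1.1]
6.35 [ 0.6278 -0.2893  0.0088] down [ 0.0047 -0.004 ] yaw -74.0 0.4670515606619325 [-0.4 -0.5  1.2]
6.4 [ 0.6278 -0.2893  0.0088] down [ 0.0047 -0.0039] yaw -74.0 0.47001922591038864 [-0.2  0.7  1.5]
6.45 [ 0.6278 -0.2893  0.0088] down [ 0.0047 -0.004 ] yaw -74.1 0.4694897583724152 [ 0.1 -0.1  2.8]
```

View pics/s4.png

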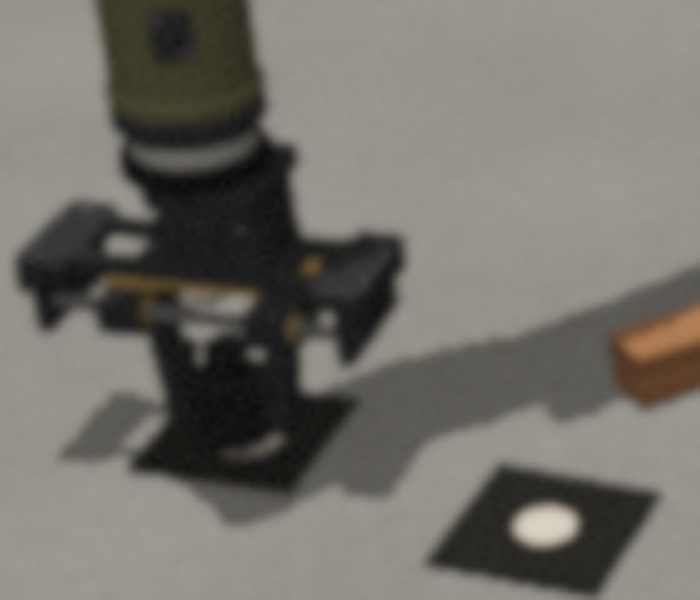

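Request:
send_rows(
  commands=[0,0,0,0,0,0,0.3,0,0,0,0,0,0,0,0,0,0,0,0,0,0,0,0,0,0,0,0,0,0,0,0.1,0,0,0,0,0,0,0.15,0,0,0,0,0,0,0.15,0,0,0,0,0,0,0,0,0,0,0],
)

```text
clock: 7.3
tool_pos: [0.6254, -0.2885, 0.1091]
eef_rot: [-0.7, -0.097, 0.701, -0.099]
contact_force: [1.7, 0.7, -0.1]
opening: 1.004
```

```bash
python3 st.py;python3 look.py pics/s5.png scene 200 195 40 40 8;python3 look.py pics/t5.png top 390 190 60 50 6
```

```text
7.3 [ 0.6254 -0.2885  0.1091] down [-0.0005 -0.0021] yaw -74.0 1.003758869312183 [ 1.7  0.7 -0.1]
7.35 [ 0.6238 -0.2878  0.1066] down [-0.0046 -0.0005] yaw -74.0 0.9993165988377068 [-0.1 -0.5 -0.7]
7.4 [ 0.6224 -0.2872  0.1047] down [-0.0082  0.0009] yaw -74.0 1.0026786305547797 [-0.3 -0.7 -1. ]
7.45 [ 0.6215 -0.2868  0.1033] down [-0.0106  0.0018] yaw -74.0 0.996554133829677 [ 0.1  0.2 -0.8]
```

View pics/s5.png

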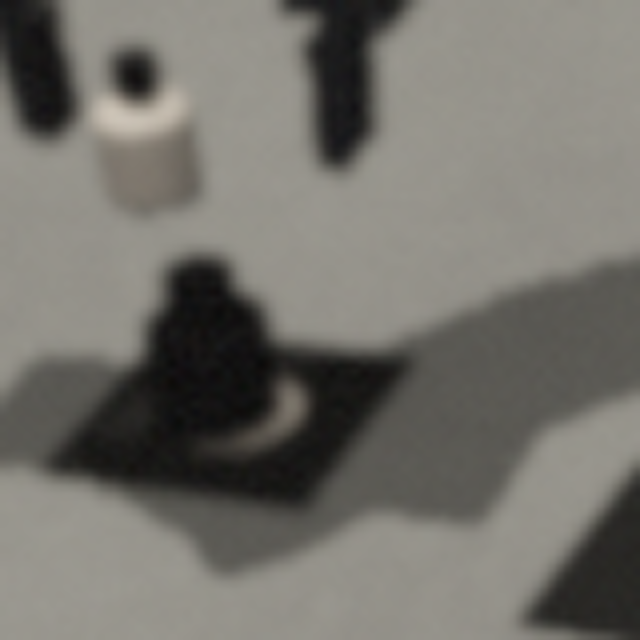

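View pics/t5.png

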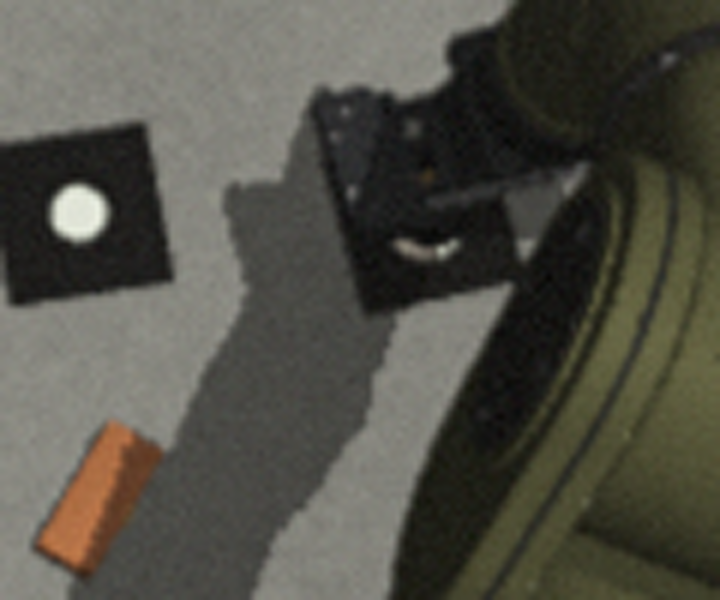

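```bash
cat > ov.py <<'E'
import sys
from h import *
from plant import cams
# ov.py out cam cx cy rad model x y yaw dz [model...]
out,n,cx,cy,rad=sys.argv[1],sys.argv[2],*map(int,sys.argv[3:6])
d=cams.snapshot(n);x0,y0=cx-rad,cy-rad;roi=(x0,y0,cx+rad,cy+rad)
v=cv2.resize(d["image"][y0:cy+rad,x0:cx+rad],None,fx=U,fy=U,interpolation=cv2.INTER_CUBIC)
a=sys.argv[6:]
for i in range(0,len(a),5):
    x,y,w,z=map(float,a[i+1:i+5]); mk=sil(d,shift(M[a[i]],z/1e3),x/1e3,y/1e3,w,roi)
    cv2.drawContours(v,cv2.findContours(mk,0,1)[0],-1,[(0,0,255),(0,255,0),(255,0,0)][i//5%3],1)
cv2.imwrite(out,cv2.resize(v,None,fx=2,fy=2) if rad<25 else v)
E
python3 ov.py pics/o1.png scene 190 200 24 eyepiece 623 -289 0 3 f_eye 623.3 -288.9 0 0 eyepiece 618 -300 0 3
```

```text
(no output)
```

View pics/o1.png

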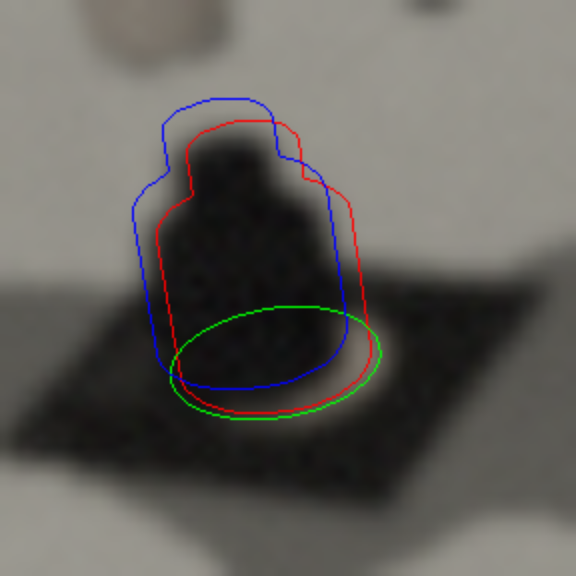

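Run:
```python
from h import *
from plant import cams
d=cams.snapshot("scene")
a=cv2.imread("pics/scene0.png");b=d["image"]
for i in((330,200,420,290),(150,200,270,240)):
  x0,y0,x1,y1=i
  f=lambda m:np.float32(cv2.cvtColor(m[y0:y1,x0:x1],6))
  print(cv2.phaseCorrelate(f(a),f(b)))
v=np.hstack([cv2.resize(m[176:224,166:214],None,fx=8,fy=8,interpolation=2) for m in(a,b)]);cv2.imwrite("pics/cmp.png",v)
```

```text
((0.04679082041284488, -0.04814734474834381), 0.9776023346700786)
((0.14901741423679482, 0.043851485125959044), 0.668093470732371)
```

View pics/cmp.png

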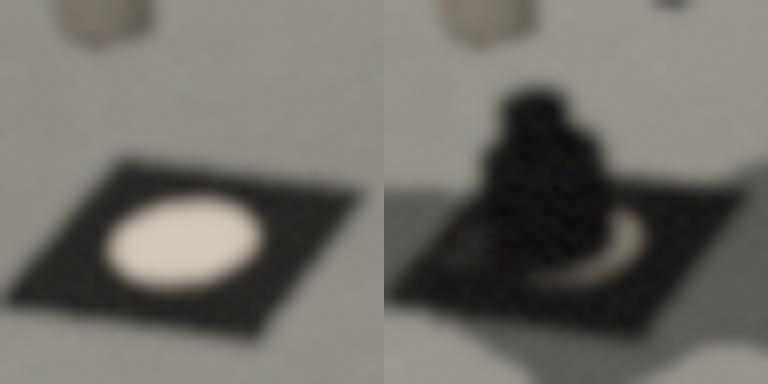

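Request:
send_rows(
  commands=[-0.1,0.12,0.03,0,0,-0.085,0,-0.11,0.13,0.02,0,0,-0.085,0,-0.11,0.13,0,0,0,-0.085,0,-0.11,0.13,0,0,0,-0.085,0,-0.1,0.12,0,0,0,-0.085,0,-0.06,0.06,0,0,0,-0.075,0,0,0,0,0,0,0,0,0,0,0,0,0,0,0],
)

```text
clock: 8.45
tool_pos: [0.4652, -0.11, 0.1099]
eef_rot: [-0.675, 0.186, 0.688, 0.189]
contact_force: [0.2, -0.5, -0.2]
opening: 1.0
```

```bash
python3 st.py; python3 look.py pics/t6.png top 380 190 66 50 6
```

```text
8.45 [ 0.4652 -0.11    0.1099] down [-0.0157  0.0092] yaw -120.8 0.99978343209141 [ 0.2 -0.5 -0.2]
8.5 [ 0.4653 -0.1101  0.1098] down [-0.0158  0.0094] yaw -120.8 0.9987724773512106 [-0.7 -0.2 -0.3]
8.55 [ 0.4657 -0.1106  0.1099] down [-0.015   0.0092] yaw -120.9 0.9994339552916464 [ 0.1 -0.1  0.4]
8.6 [ 0.4659 -0.1109  0.1099] down [-0.0145  0.009 ] yaw -120.9 0.9993807231784074 [ 0.9 -0.   0.3]
```

View pics/t6.png

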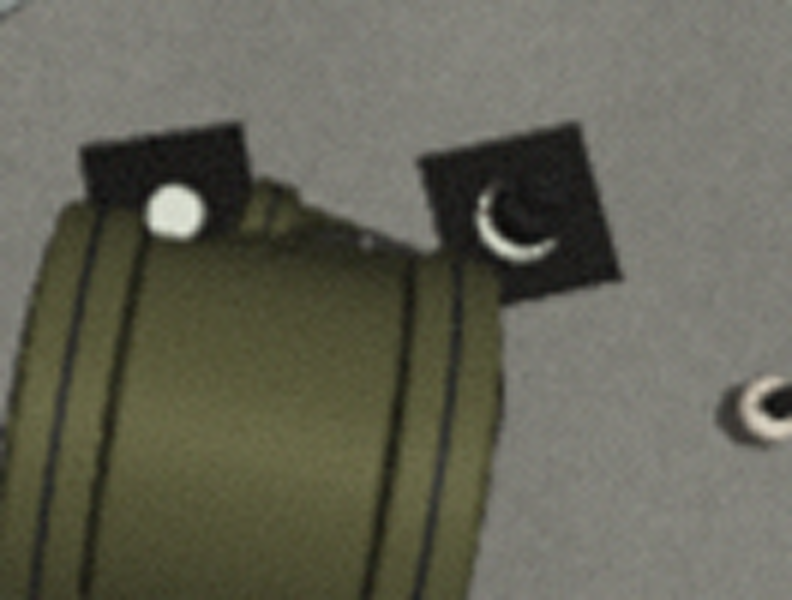

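```bash
python3 ov.py pics/o2.png top 401 178 16 eyepiece 628.4 -288.2 0 3 f_eye 628.4 -288.2 0 0 eyepiece 630.4 -294 0 3
```

```text
(no output)
```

View pics/o2.png

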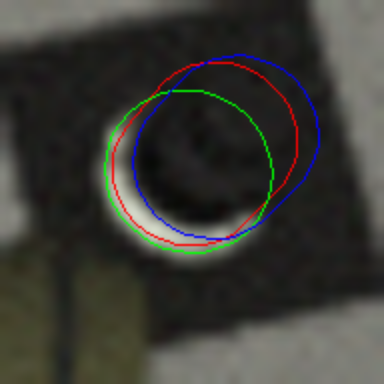

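Request:
send_rows(
  commands=[-0.005,0.005,-0.1,-0.006,-0.009,0.017,0,-0.005,0.005,-0.1,0,0,0,0,0,0,0,0,0,0,0,0,0,0,0,0,0,0],
)

```text
clock: 9.1
tool_pos: [0.4669, -0.1118, 0.0594]
eef_rot: [0.686, -0.181, -0.681, -0.18]
contact_force: [-0.2, -0.8, -0.6]
opening: 1.002
```

```bash
python3 st.py;python3 look.py pics/s6.png scene 265 165 60 50 6; python3 look.py pics/t7.png top 360 200 66 50 6
```

```text
9.1 [ 0.4669 -0.1118  0.0594] down [ 0.0064 -0.0027] yaw -119.5 1.0022902871747565 [-0.2 -0.8 -0.6]
9.15 [ 0.467  -0.1119  0.0596] down [ 0.0067 -0.0029] yaw -119.6 0.9961870887446896 [ 0.8 -0.2  0.6]
9.2 [ 0.4672 -0.1118  0.0599] down [ 0.0075 -0.003 ] yaw -119.5 0.9991543796163554 [0.8 0.2 0.6]
9.25 [ 0.4673 -0.1117  0.0601] down [ 0.0079 -0.003 ] yaw -119.5 0.9987102279802794 [-0.2  0.3 -0.6]
```

View pics/s6.png

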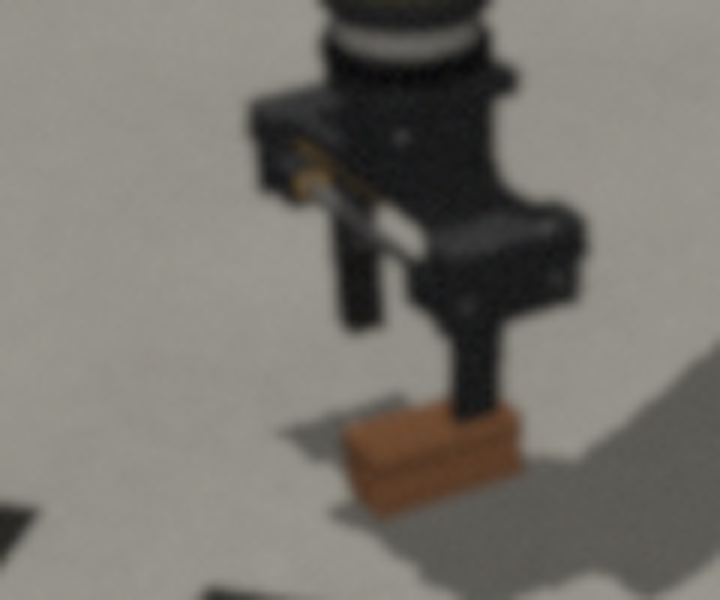

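View pics/t7.png

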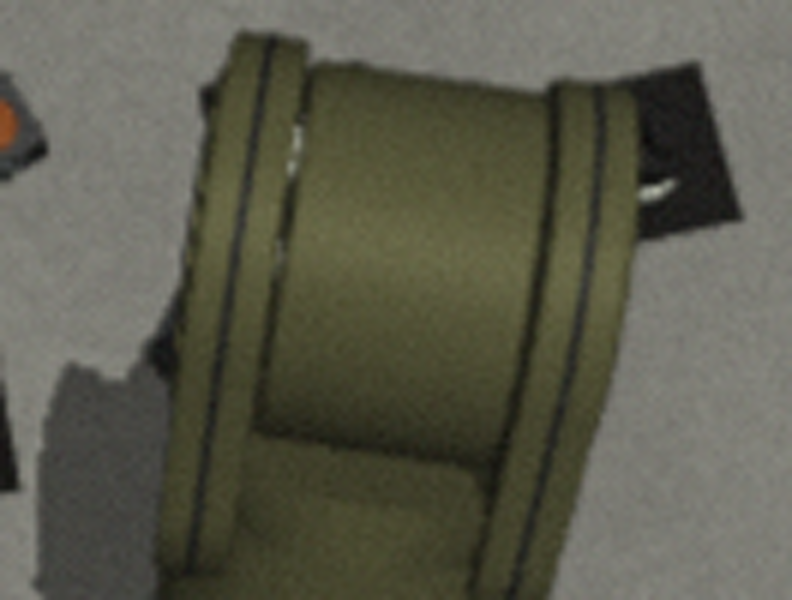

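Request:
send_rows(
  commands=[-0.014,0.01,-0.08,0.002,0.006,0,0,-0.008,0.004,-0.07,0,0,0,0,-0.004,0,-0.03,0,0,0,0,0,0,0,0,0,0,0],
)

```text
clock: 9.75
tool_pos: [0.4633, -0.1083, 0.0167]
eef_rot: [0.686, -0.18, -0.682, -0.18]
contact_force: [-0.4, 0.2, 0.2]
opening: 0.998
```

```bash
python3 st.py;python3 look.py pics/s7.png scene 265 165 60 50 6
```

```text
9.75 [ 0.4633 -0.1083  0.0167] down [ 0.005  -0.0012] yaw -119.5 0.9982622438215839 [-0.4  0.2  0.2]
9.8 [ 0.4635 -0.1084  0.0171] down [ 0.0056 -0.0014] yaw -119.5 0.9998215944653354 [-1.1  0.9 -0. ]
9.85 [ 0.4638 -0.1084  0.0174] down [ 0.0063 -0.0015] yaw -119.5 1.0003949367115172 [-0.   0.5  0.6]
9.9 [ 0.4639 -0.1085  0.0176] down [ 0.0067 -0.0017] yaw -119.5 0.9990331715063763 [-0.4  0.6  0.2]
```

View pics/s7.png

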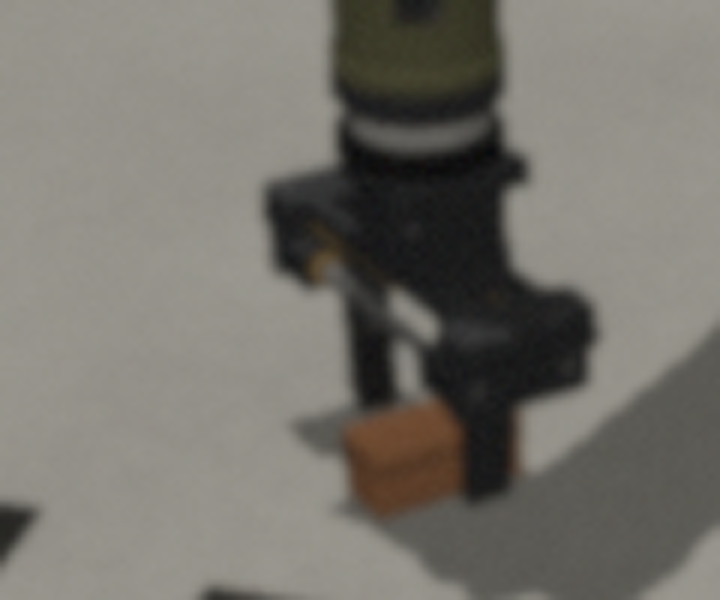

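Request:
send_rows(
  commands=[-0.002,-0.003,-0.03,0,0.005,0,0,0,0,-0.012,0,0,0,0,0,0,0,0,0,0,0.8,0,0,0,0,0,0,0.8,0,0,0,0,0,0,0.8,0,0,0,0,0,0,0.8,0,0,0,0,0,0,0.8,0,0,0,0,0,0,0.8,0,0,0,0,0,0,0.8,0,0,0,0,0,0,0.8],
)

```text
clock: 10.95
tool_pos: [0.4646, -0.1095, 0.0076]
eef_rot: [0.684, -0.181, -0.683, -0.179]
contact_force: [0.8, 0.1, -0.1]
opening: 0.385
```

```bash
python3 st.py;python3 look.py pics/s8.png scene 265 165 60 50 6
```

```text
10.95 [ 0.4646 -0.1095  0.0076] down [ 0.0011 -0.0022] yaw -119.5 0.38502206760184776 [ 0.8  0.1 -0.1]
11.0 [ 0.4646 -0.1095  0.0076] down [ 0.001  -0.0022] yaw -119.5 0.3856024664391466 [-0.5  0.2  0.4]
11.05 [ 0.4646 -0.1095  0.0076] down [ 0.001  -0.0022] yaw -119.5 0.38383987199628555 [ 0.3  0.5 -0.7]
11.1 [ 0.4646 -0.1095  0.0076] down [ 0.001  -0.0022] yaw -119.5 0.3806984684286677 [-0.2  0.2 -0.1]
```

View pics/s8.png

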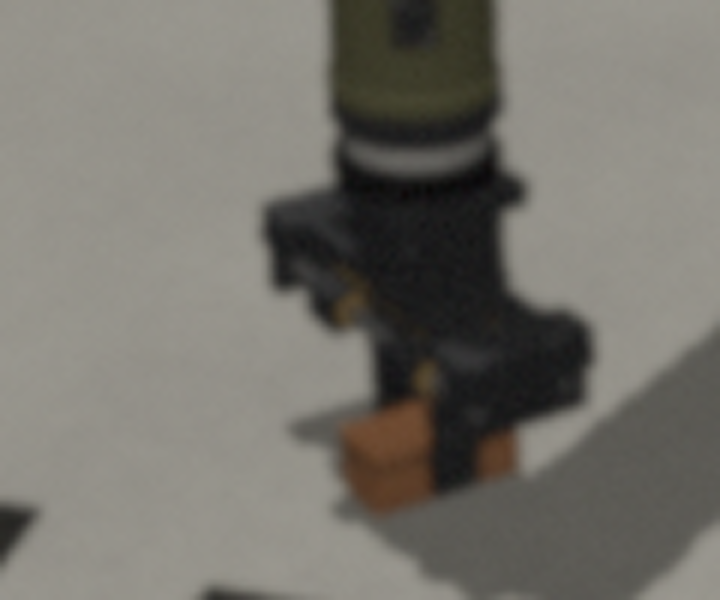

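Request:
send_rows(
  commands=[0,0,0.05,0,0,0,0.8,0,0,0.12,0,0,0,0.8,0,0,0.15,0,0,0,0.8,0.05,0.1,0.05,0,0,0.055,0.8,0.076,0.159,0,0,0,0.055,0.8,0.076,0.159,0,0,0,0.055,0.8,0.076,0.159,0,0,0,0.055,0.8,0.076,0.159,0,0,0,0.055,0.8,0.076,0.159,0,0,0,0.055,0.8,0.076,0.159,0,0,0,0.055,0.8,0.076,0.159,0,0,0,0.055,0.8,0.05,0.1,0,0,0,0.055,0.8],
  newtons=30,
)

```text
clock: 12.35
tool_pos: [0.6195, 0.2253, 0.1134]
eef_rot: [0.701, 0.095, -0.699, 0.101]
contact_force: [1.0, 1.1, -2.1]
opening: 0.385
```

Request:
send_rows(
  commands=[0,0,0,0,0,0,0.8,0,0,0,0,0,0,0.8],
)

```text
clock: 12.55
tool_pos: [0.6192, 0.2311, 0.1143]
eef_rot: [0.701, 0.099, -0.698, 0.103]
contact_force: [-0.2, 0.1, -2.7]
opening: 0.385
```

```bash
python3 st.py;python3 look.py pics/t8.png top 260 180 66 50 6
```

```text
12.55 [0.6192 0.2311 0.1143] down [ 0.0046 -0.0045] yaw -73.6 0.385239077482658 [-0.2  0.1 -2.7]
12.6 [0.6191 0.2314 0.1143] down [ 0.0047 -0.0038] yaw -73.6 0.3829649296243872 [-0.5  0.7 -1.5]
12.65 [0.6192 0.2304 0.1143] down [ 0.0046 -0.0044] yaw -73.6 0.3813604803215681 [-0.3 -0.4 -1.8]
12.7 [0.6193 0.2296 0.1142] down [ 0.0046 -0.005 ] yaw -73.7 0.38203445367344235 [ 0.1 -1.2 -2.2]
```

View pics/t8.png

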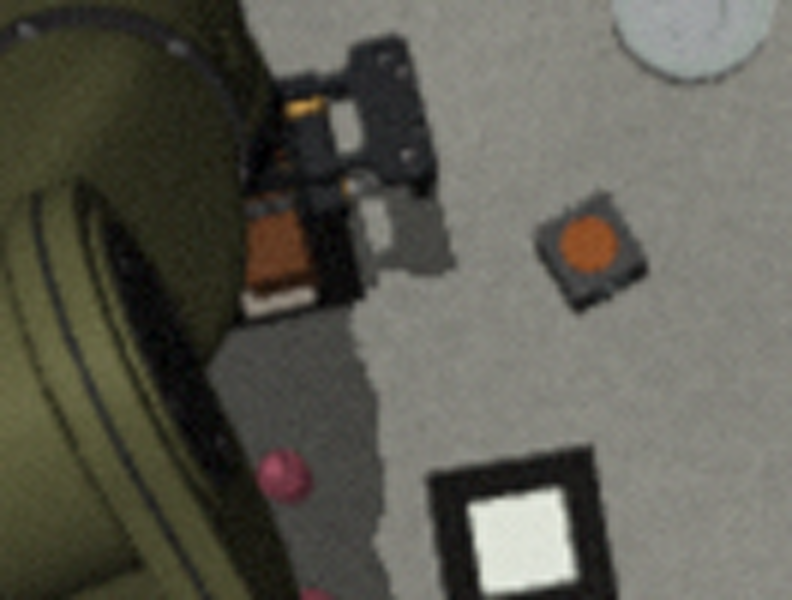

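Request:
send_rows(
  commands=[0.04,0.045,-0.08,-0.003,0.003,-0.016,0.8,0.03,0.03,-0.12,0,0,0,0.8,0,0,-0.12,0,0,0,0.8,0,0,0,0,0,0,0.8,0,0,0,0,0,0,0.8],
)

```text
clock: 13.25
tool_pos: [0.6385, 0.2402, 0.0347]
eef_rot: [-0.701, -0.082, 0.702, -0.092]
contact_force: [0.6, -0.3, -1.6]
opening: 0.383
```

```bash
python3 st.py; python3 look.py pics/s9.png scene 376 250 60 50 6;python3 look.py pics/t9.png top 240 180 66 50 6
```

```text
13.25 [0.6385 0.2402 0.0347] down [ 0.0009 -0.0148] yaw -75.8 0.38332762752509536 [ 0.6 -0.3 -1.6]
13.3 [0.638  0.2398 0.0346] down [-0.     -0.0153] yaw -75.8 0.38244099731982334 [-0.4 -0.9 -1.5]
13.35 [0.6384 0.2402 0.0352] down [ 0.001  -0.0146] yaw -75.8 0.38052719534265816 [-0.8 -0.  -1.4]
13.4 [0.6388 0.2408 0.0356] down [ 0.0021 -0.0139] yaw -75.8 0.382546584107382 [ 0.4 -0.3 -1.3]
```

View pics/s9.png

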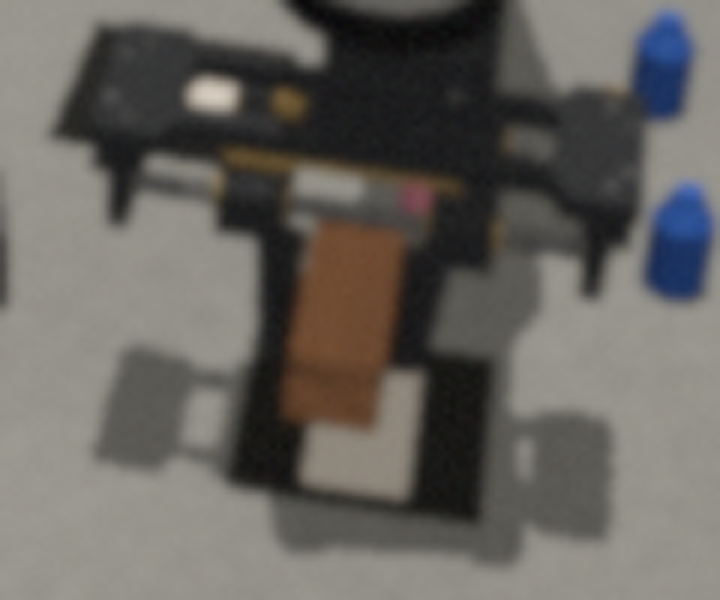

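View pics/t9.png

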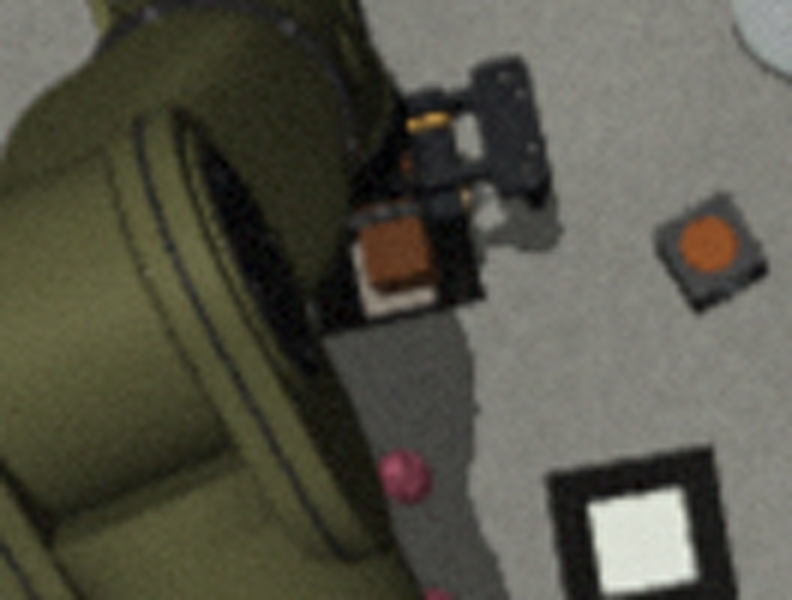

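```bash
python3 ov.py pics/o3.png scene 376 262 30 slide 638.8 240.8 0.248 28 f_slide 632.8 250 .26 0 slide 635 246 0.248 28; python3 ov.py pics/o4.png top 238 172 30 slide 638.8 240.8 0.248 28 f_slide 636.4 248.6 .26 0 slide 638.8 235 0.248 28;python3 - <<'E'
import cv2,numpy as np
cv2.imwrite("pics/o34.png",np.hstack([cv2.imread(f"pics/o{i}.png") for i in(3,4)]))
E
```

```text
(no output)
```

View pics/o34.png

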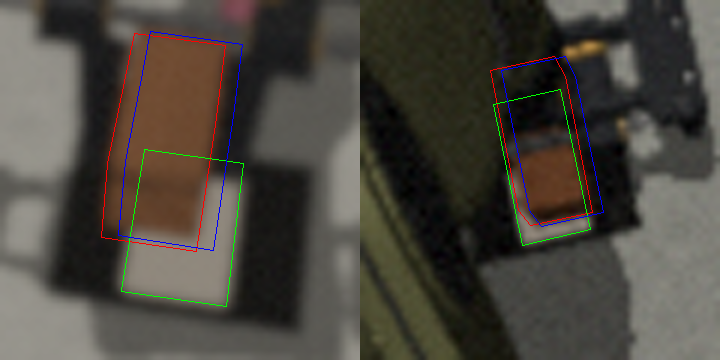

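Request:
send_rows(
  commands=[-0.008,0.03,0,0.009,0.001,0.008,0.8,-0.004,0.01,-0.05,0,0,0,0.8,0,0,-0.03,0,0,0,0.8,0,0,0,0,0,0,0.8,0,0,0,0,0,0,0.8],
)

```text
clock: 14.1
tool_pos: [0.6352, 0.2533, 0.014]
eef_rot: [0.701, 0.094, -0.701, 0.092]
contact_force: [0.1, 0.5, -2.0]
opening: 0.382
```

```bash
python3 st.py;  python3 look.py pics/s10.png scene 376 262 40 35 9;python3 look.py pics/t10.png top 240 180 30 28 10
```

```text
14.1 [0.6352 0.2533 0.014 ] down [0.0008 0.0031] yaw -74.9 0.3817095564236994 [ 0.1  0.5 -2. ]
14.15 [0.6351 0.2532 0.014 ] down [0.0006 0.0029] yaw -74.9 0.3804782715447569 [-0.4  0.1 -1.6]
14.2 [0.6353 0.2532 0.0143] down [0.0011 0.003 ] yaw -74.9 0.3821082036135566 [ 0.  -0.1 -0.6]
14.25 [0.6356 0.2532 0.0146] down [0.0017 0.0032] yaw -74.9 0.3820465923164452 [-0.2 -0.2 -1.3]
```

View pics/s10.png

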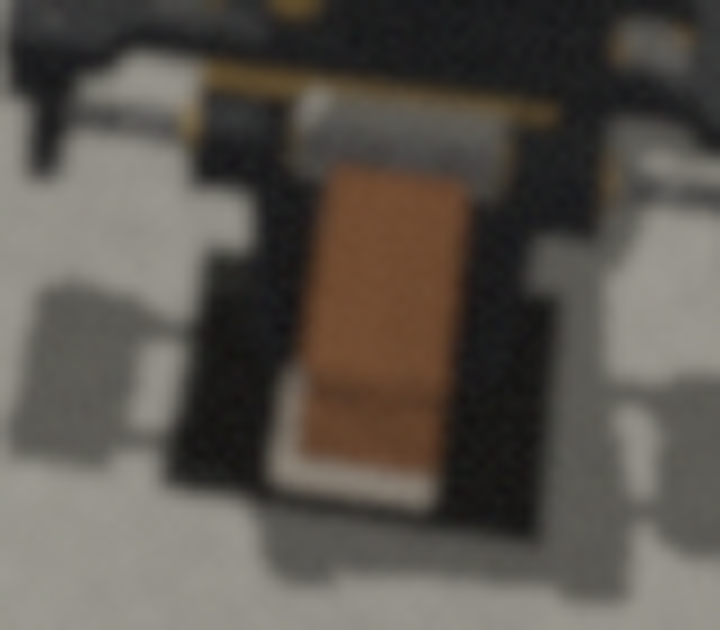

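View pics/t10.png

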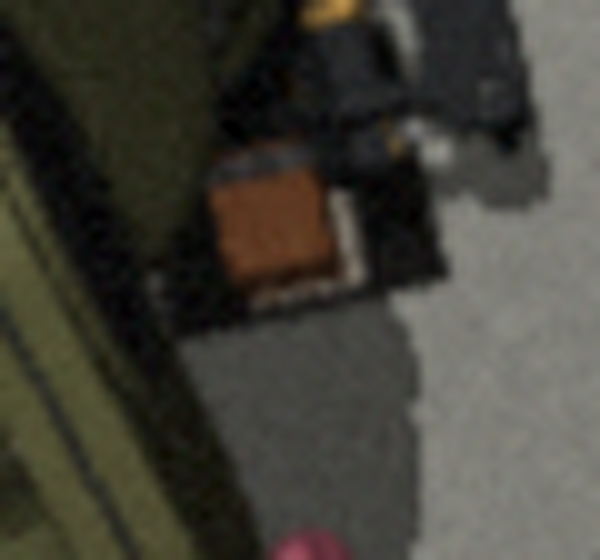

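Request:
send_rows(
  commands=[0,-0.022,0,0,0,0,0.8,0,-0.003,-0.01,0,0,0,0.8,0,0,-0.008,0,0,0,0.8,0,0,0,0,0,0,0.8],
)

```text
clock: 14.75
tool_pos: [0.6365, 0.246, 0.0109]
eef_rot: [0.702, 0.093, -0.7, 0.091]
contact_force: [-0.6, 0.4, -1.2]
opening: 0.38
```

```bash
python3 st.py;  python3 look.py pics/s11.png scene 376 262 40 35 9;python3 look.py pics/t11.png top 240 180 30 28 10
```

```text
14.75 [0.6365 0.246  0.0109] down [0.0037 0.0036] yaw -75.0 0.37987205346351344 [-0.6  0.4 -1.2]
14.8 [0.6365 0.2461 0.0109] down [0.0036 0.0036] yaw -75.0 0.38446773795514977 [ 0.4 -0.8 -0.8]
14.85 [0.6365 0.2462 0.011 ] down [0.0037 0.0037] yaw -75.0 0.38354992621612577 [ 0.4  0.5 -1.4]
14.9 [0.6365 0.2463 0.011 ] down [0.0038 0.0038] yaw -75.0 0.384639458998004 [-0.   0.  -1.6]
```

View pics/s11.png

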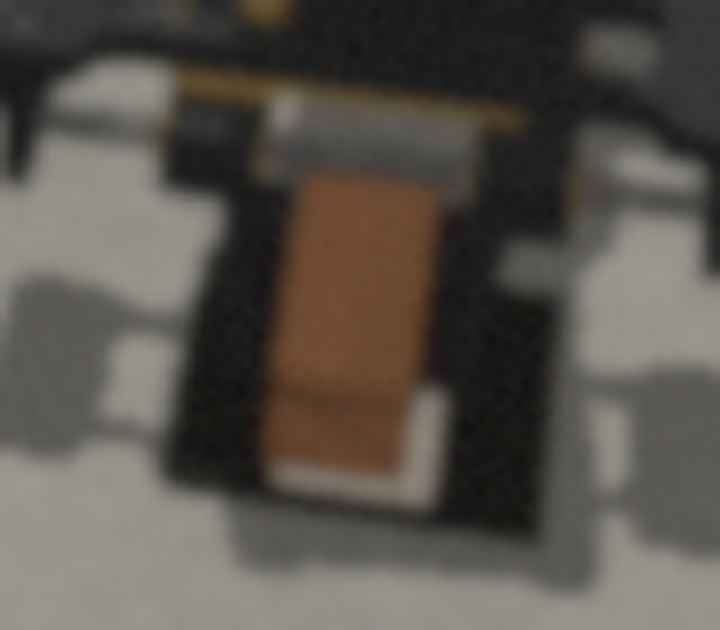

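View pics/t11.png

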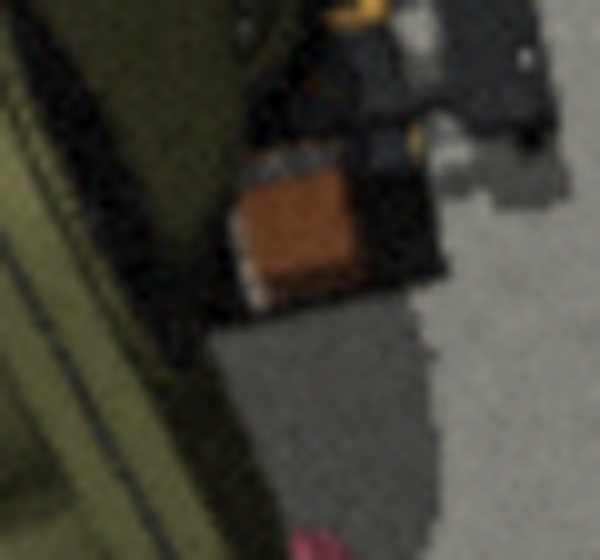

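Request:
send_rows(
  commands=[0.012,0.014,0,-0.002,0.002,0,0.8,0,0,-0.006,0,0,0,0.8,0,0,0,0,0,0,0.8],
)

```text
clock: 15.3
tool_pos: [0.6407, 0.2515, 0.011]
eef_rot: [0.702, 0.093, -0.7, 0.092]
contact_force: [0.3, -0.0, -1.8]
opening: 0.384
```

```bash
python3 st.py;  python3 look.py pics/s12.png scene 376 262 40 35 9;python3 look.py pics/t12.png top 240 180 30 28 10
```

```text
15.3 [0.6407 0.2515 0.011 ] down [0.0024 0.002 ] yaw -74.9 0.384089278785296 [ 0.3 -0.  -1.8]
15.35 [0.6408 0.2517 0.011 ] down [0.0027 0.0023] yaw -74.9 0.3813121696422106 [-0.  -0.3 -1.1]
15.4 [0.6405 0.2514 0.0108] down [0.0021 0.0019] yaw -74.9 0.3812328365917127 [ 0.4  0.2 -1. ]
15.45 [0.6404 0.2514 0.0107] down [0.002 0.002] yaw -74.9 0.38210626433506345 [ 0.9  1.4 -0.1]
```

View pics/s12.png

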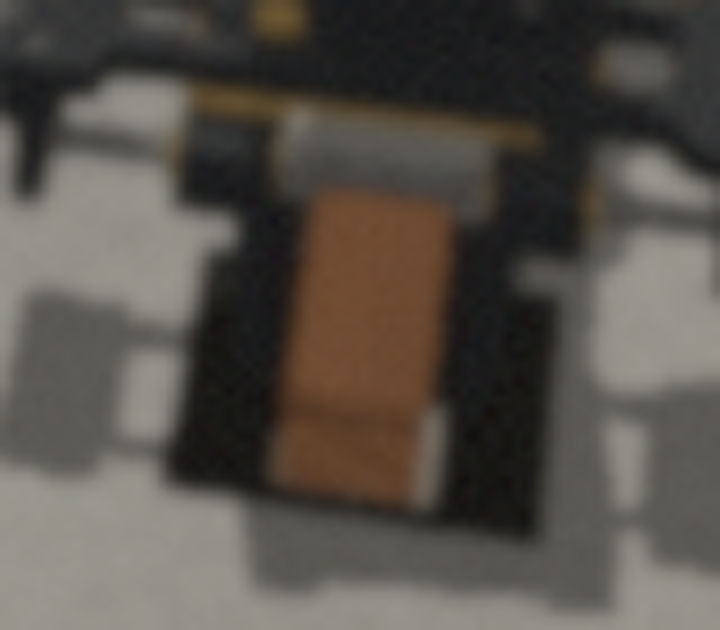

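View pics/t12.png

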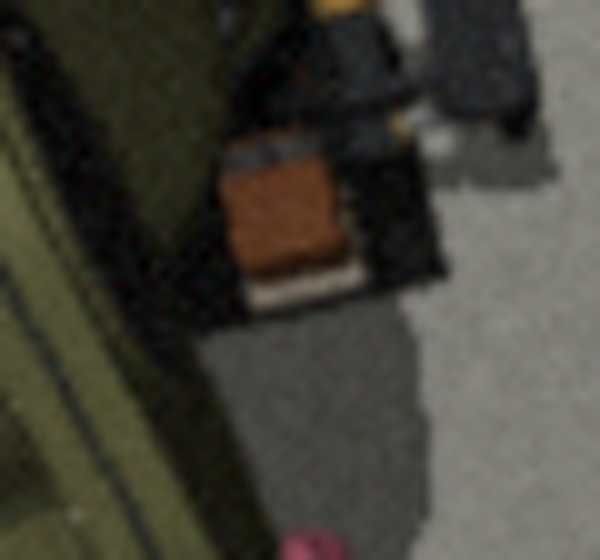

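Request:
send_rows(
  commands=[-0.008,0,0,0,0,0,0.8,0,0,-0.008,0,0,0,0.8,0,0,0,0,0,0,0.8,0,0,0,0,0,0,0.8],
)

```text
clock: 15.95
tool_pos: [0.6381, 0.2508, 0.0111]
eef_rot: [0.702, 0.093, -0.7, 0.092]
contact_force: [0.4, 0.9, -1.6]
opening: 0.379
```

```bash
python3 st.py;  python3 look.py pics/s13.png scene 376 262 40 35 9
```

```text
15.95 [0.6381 0.2508 0.0111] down [0.0018 0.0013] yaw -75.0 0.378876801232829 [ 0.4  0.9 -1.6]
16.0 [0.6381 0.2507 0.011 ] down [0.0016 0.0012] yaw -75.0 0.3838594112446315 [-0.2 -0.1 -2. ]
16.05 [0.6381 0.2507 0.0108] down [0.0015 0.0012] yaw -75.0 0.3839559158817582 [-0.2  1.2 -1.7]
16.1 [0.6381 0.2507 0.0108] down [0.0014 0.0011] yaw -75.0 0.3856213116278663 [ 0.1  0.4 -1. ]
```

View pics/s13.png

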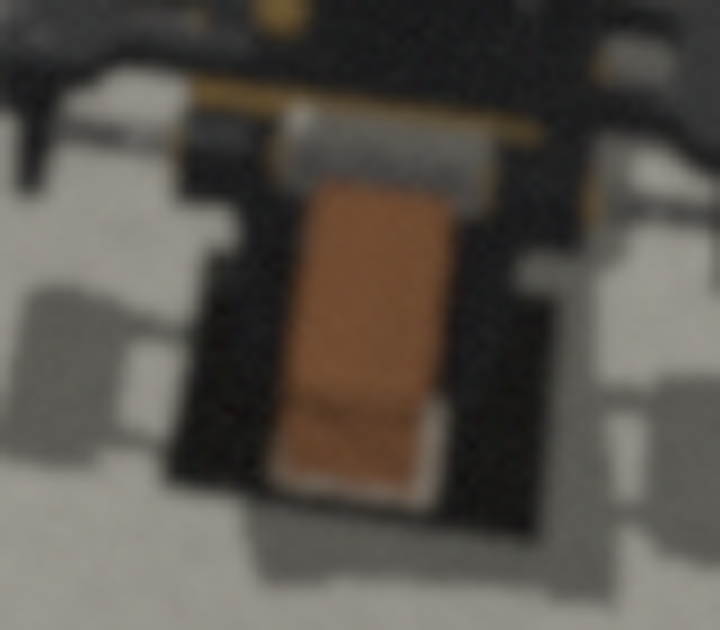

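Request:
send_rows(
  commands=[0,0,-0.007,0,0,0,0.8,0,0,-0.003,0,0,0,0.8,0,0,0,0,0,0,0.8],
)

```text
clock: 16.45
tool_pos: [0.6381, 0.2507, 0.0108]
eef_rot: [0.701, 0.093, -0.701, 0.092]
contact_force: [-0.4, 0.7, -1.7]
opening: 0.386
```

```bash
python3 st.py
```

```text
16.45 [0.6381 0.2507 0.0108] down [0.0011 0.0011] yaw -75.0 0.385770330875127 [-0.4  0.7 -1.7]
16.5 [0.6382 0.2507 0.0107] down [0.0012 0.0011] yaw -75.0 0.3844983178367378 [-1.3 -0.9  3.8]
16.55 [0.6382 0.2507 0.0107] down [0.0011 0.0011] yaw -75.0 0.385242523894646 [-0.4 -0.2  1.5]
16.6 [0.6382 0.2508 0.0107] down [0.0011 0.0011] yaw -75.0 0.37938948825104873 [-0.6 -0.1  2.3]
```

Request:
send_rows(
  commands=[0,0,0,0,0,0,0.4,0,0,0,0,0,0,0.2,0,0,0,0,0,0,0.1,0,0,0,0,0,0,0,0,0,0.04,0,0,0,0,0,0,0.12,0,0,0,0,0,0,0.16,0,0,0,0,0,-0.12,0.04,0,0,0.04,0,-0.01,-0.16,0,0,0,0.05,0,-0.02,-0.18,0,0,0,0.05,0,-0.01,-0.18,0,0,0,0.05,0,0,-0.1,0,0,0,0,0],
)

```text
clock: 17.8
tool_pos: [0.6282, 0.0682, 0.109]
eef_rot: [0.68, 0.205, -0.674, 0.203]
contact_force: [0.5, -0.4, -1.2]
opening: 0.998
```

```bash
python3 st.py;python3 look.py pics/t14.png top 270 180 66 50 6;  python3 look.py pics/s14.png scene 350 240 60 50 6
```

```text
17.8 [0.6282 0.0682 0.109 ] down [0.0079 0.0062] yaw -56.5 0.9982364160927448 [ 0.5 -0.4 -1.2]
17.85 [0.6286 0.0629 0.1091] down [0.008  0.0021] yaw -56.9 0.9999083179076801 [ 0.  -4.3  0.5]
17.9 [0.6288 0.0663 0.109 ] down [0.0082 0.0046] yaw -56.8 1.0023684216775992 [-0.6 -1.1 -0.8]
17.95 [0.6288 0.0706 0.1088] down [0.0084 0.0078] yaw -56.6 0.996349730089218 [0.3 1.4 0. ]
```

View pics/t14.png

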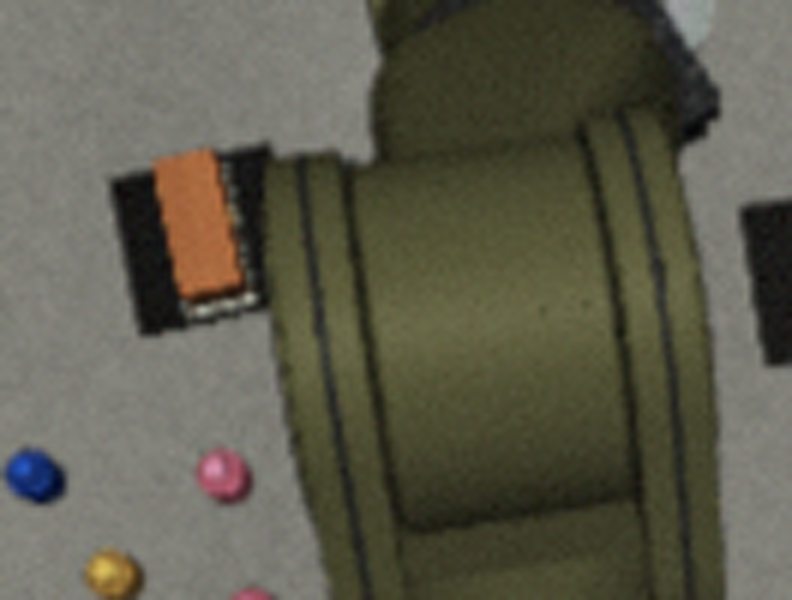

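View pics/s14.png

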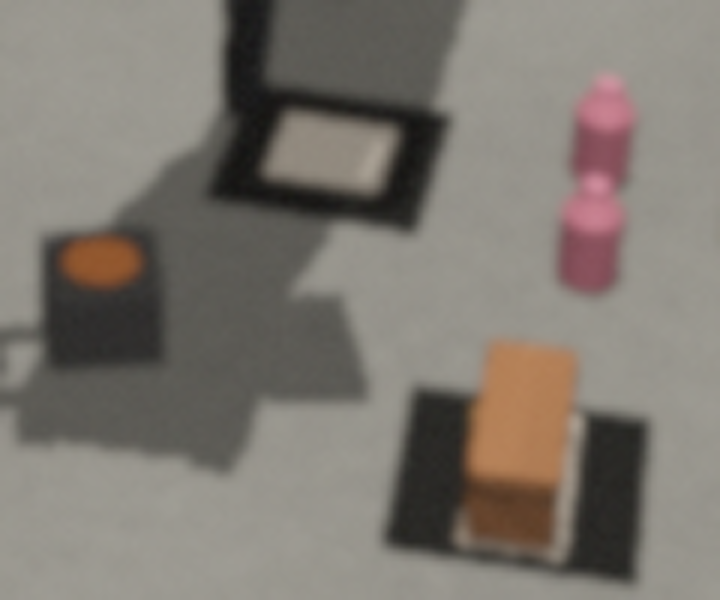

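Request:
send_rows(
  commands=[-0.005,0,-0.08,-0.005,0.005,-0.014,0,-0.002,0,-0.1,0,0,0,0,0,0,-0.06,0,0,0,0,0,0,0,0,0,0,0,0,0,0,0,0,0,0],
)

```text
clock: 18.55
tool_pos: [0.6279, 0.0876, 0.0482]
eef_rot: [0.68, 0.205, -0.675, 0.199]
contact_force: [1.0, -0.1, -0.1]
opening: 1.0
```

```bash
python3 st.py; python3 look.py pics/s15.png scene 300 220 50 45 7
```

```text
18.55 [0.6279 0.0876 0.0482] down [0.0041 0.01  ] yaw -56.9 0.9997944127034908 [ 1.  -0.1 -0.1]
18.6 [0.6279 0.0877 0.0483] down [0.0041 0.0103] yaw -56.9 1.0027787019215486 [ 0.4 -0.2 -0.5]
18.65 [0.6281 0.0872 0.0487] down [0.0048 0.0101] yaw -56.9 1.0014071753461844 [0.3 0.7 0.2]
18.7 [0.6284 0.0867 0.0489] down [0.0054 0.0098] yaw -56.9 0.995411918915813 [ 0.7 -0.1  0.4]
```

View pics/s15.png

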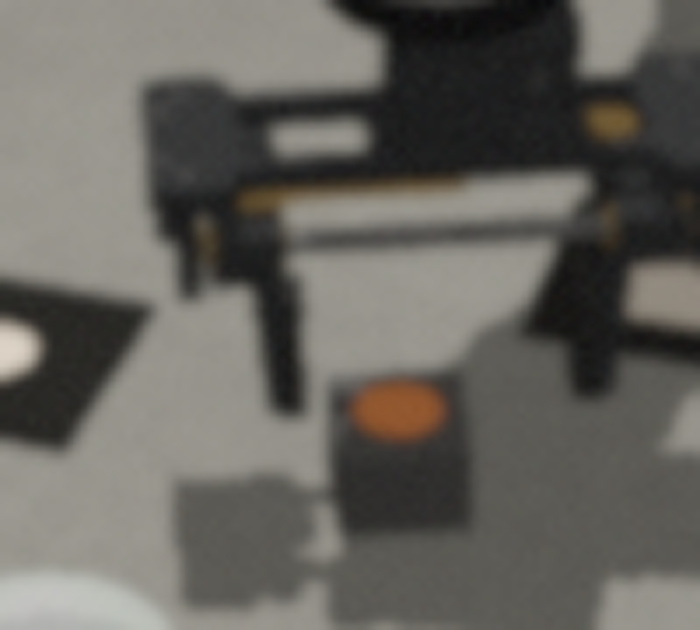

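Request:
send_rows(
  commands=[-0.004,-0.065,0,-0.006,0.003,-0.012,0,0,0,0,0,0,0,0,0,0,0,0,0,0,0],
)

```text
clock: 19.05
tool_pos: [0.6285, 0.0675, 0.0507]
eef_rot: [0.681, 0.193, -0.679, 0.194]
contact_force: [-0.5, -0.1, -0.9]
opening: 1.001
```

```bash
python3 st.py
```

```text
19.05 [0.6285 0.0675 0.0507] down [ 0.0033 -0.0013] yaw -58.2 1.0014951266174532 [-0.5 -0.1 -0.9]
19.1 [0.6285 0.0666 0.0507] down [ 0.0032 -0.0022] yaw -58.3 0.9966312798994641 [ 0.5 -0.2  0.2]
19.15 [0.6284 0.0671 0.0505] down [ 0.003  -0.0019] yaw -58.2 1.000916388021683 [0.4 0.1 0.1]
19.2 [0.6283 0.0676 0.0504] down [ 0.0028 -0.0015] yaw -58.2 1.0009310226898496 [-0.1  0.4  0.5]
```

Request:
send_rows(
  commands=[-0.004,0.012,-0.07,0,0.002,0,0,0,0,-0.06,0,0,0,0,0,0,-0.03,0,0,0,0,0,0,0,0,0,0,0],
)

```text
clock: 19.6
tool_pos: [0.6262, 0.072, 0.0058]
eef_rot: [-0.679, -0.194, 0.681, -0.194]
contact_force: [1.3, -1.0, 0.1]
opening: 1.005
```

```bash
python3 st.py;python3 look.py pics/s16.png scene 300 220 50 45 7
```

```text
19.6 [0.6262 0.072  0.0058] down [-0.0025 -0.0006] yaw -58.1 1.004584587238046 [ 1.3 -1.   0.1]
19.65 [0.6263 0.072  0.0062] down [-0.0021 -0.0006] yaw -58.1 0.9988482845867642 [-1.   0.4 -0. ]
19.7 [0.627  0.072  0.0071] down [-0.0007 -0.0004] yaw -58.1 1.0004373728807523 [ 0.2 -0.   0.2]
19.75 [0.6275 0.0719 0.0077] down [ 0.0005 -0.0003] yaw -58.1 0.999263296118919 [ 0.5 -0.8  0.4]
```

View pics/s16.png

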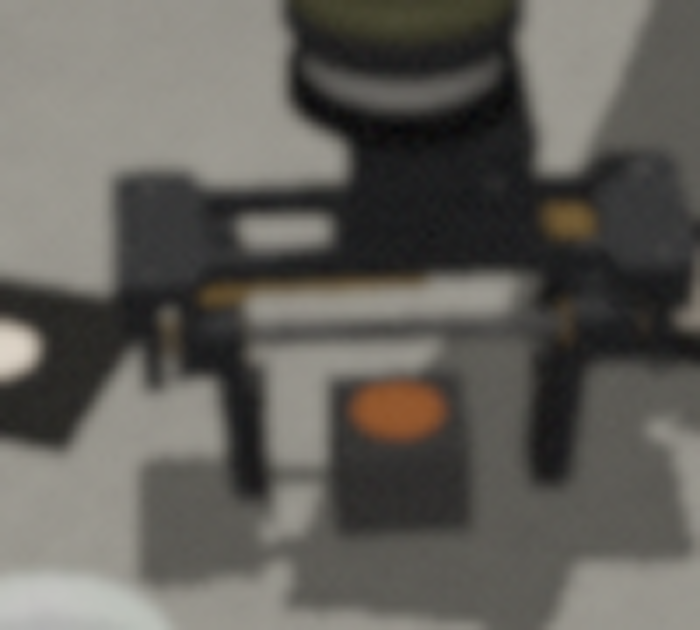

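Request:
send_rows(
  commands=[0,0,0,0,0,0,0.7,0,0,0,0,0,0,0.7,0,0,0,0,0,0,0.7,0,0,0,0,0,0,0.7,0,0,0,0,0,0,0.7,0,0,0,0,0,0,0.7,0,0,0,0,0,0,0.7],
)

```text
clock: 20.5
tool_pos: [0.6293, 0.0718, 0.0101]
eef_rot: [0.682, 0.193, -0.678, 0.194]
contact_force: [-0.2, 0.9, -0.6]
opening: 0.519
```

```bash
python3 st.py;python3 look.py pics/s17.png scene 300 220 50 45 7
```

```text
20.5 [0.6293 0.0718 0.0101] down [0.005  0.0003] yaw -58.2 0.519488775803791 [-0.2  0.9 -0.6]
20.55 [0.6294 0.0719 0.0101] down [0.005  0.0002] yaw -58.2 0.524085303655959 [ 0.4 -0.2  0.4]
20.6 [0.6294 0.0719 0.0102] down [0.0051 0.0002] yaw -58.2 0.5154720436874484 [-1.3  0.4 -0.2]
20.65 [0.6294 0.0718 0.0101] down [0.005  0.0002] yaw -58.2 0.5165593375247234 [-0.4 -0.6  0.1]
```

View pics/s17.png

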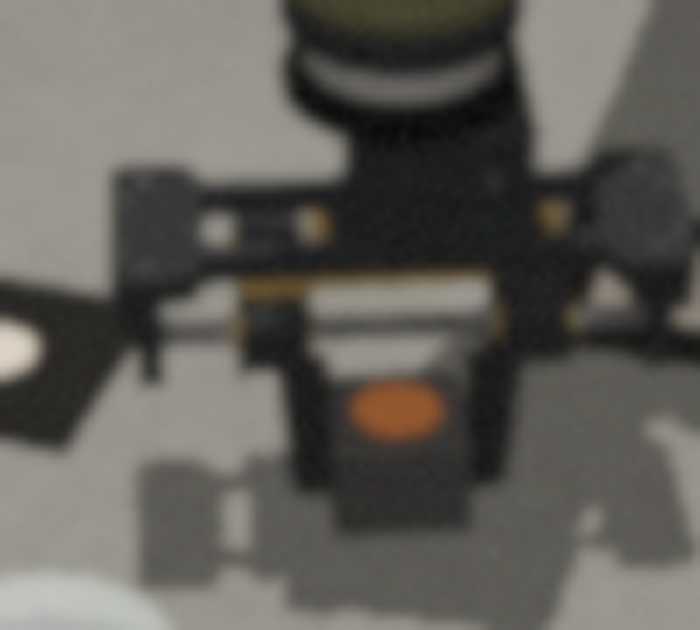

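Request:
send_rows(
  commands=[0,0,0.05,0,0,0,0.7,0,0,0.12,0,0,0,0.7,0,0,0.1,0,0,0,0.7,-0.1,0.02,0,0,0,-0.04,0.7,-0.14,0.027,0,0,0,-0.045,0.7,-0.14,0.027,0,0,0,-0.045,0.7,-0.14,0.027,0,0,0,-0.045,0.7,-0.08,0.015,0,0,0,-0.04,0.7,0,0,0,0,0,0,0.7,0,0,0,0,0,0,0.7],
)

```text
clock: 21.7
tool_pos: [0.4759, 0.1009, 0.0865]
eef_rot: [0.707, 0.071, -0.7, 0.073]
contact_force: [-0.2, -0.2, -2.1]
opening: 0.519
```

```bash
python3 st.py
```

```text
21.7 [0.4759 0.1009 0.0865] down [ 0.0111 -0.0012] yaw -78.3 0.5191803409811722 [-0.2 -0.2 -2.1]
21.75 [0.4761 0.1009 0.0864] down [ 0.011  -0.0011] yaw -78.3 0.5198622616444608 [-0.7  0.7 -1.8]
21.8 [0.4765 0.1007 0.0862] down [ 0.0115 -0.0011] yaw -78.4 0.5216934449477785 [ 1.3  0.4 -1.6]
21.85 [0.4767 0.1006 0.0861] down [ 0.0116 -0.0012] yaw -78.4 0.5185586853498245 [-0.1  0.1 -2.7]
```

Request:
send_rows(
  commands=[-0.01,0.004,-0.08,0,0.007,0,0.7,-0.006,0,-0.09,0,0,0,0.7,0,0,-0.07,0,0,0,0.7,0,0,0,0,0,0,0.7,0,0,0,0,0,0,0.7],
)

```text
clock: 22.35
tool_pos: [0.4811, 0.1005, 0.0246]
eef_rot: [0.708, 0.071, -0.7, 0.071]
contact_force: [0.3, -0.5, -1.1]
opening: 0.516
```

```bash
python3 st.py; python3 look.py pics/s18.png scene 340 205 40 35 9;python3 look.py pics/t18.png top 280 220 40 35 9
```

```text
22.35 [0.4811 0.1005 0.0246] down [0.0112 0.001 ] yaw -78.5 0.5161636946866602 [ 0.3 -0.5 -1.1]
22.4 [0.4812 0.1005 0.0248] down [0.0116 0.001 ] yaw -78.6 0.5194670457210077 [-0.6 -0.5 -2.3]
22.45 [0.4811 0.1007 0.0251] down [0.0119 0.0012] yaw -78.5 0.5178587950178454 [ 0.9  0.2 -2.4]
22.5 [0.4809 0.1008 0.0253] down [0.012  0.0013] yaw -78.5 0.5199730883269976 [-0.7  0.4 -2.1]
```

View pics/s18.png

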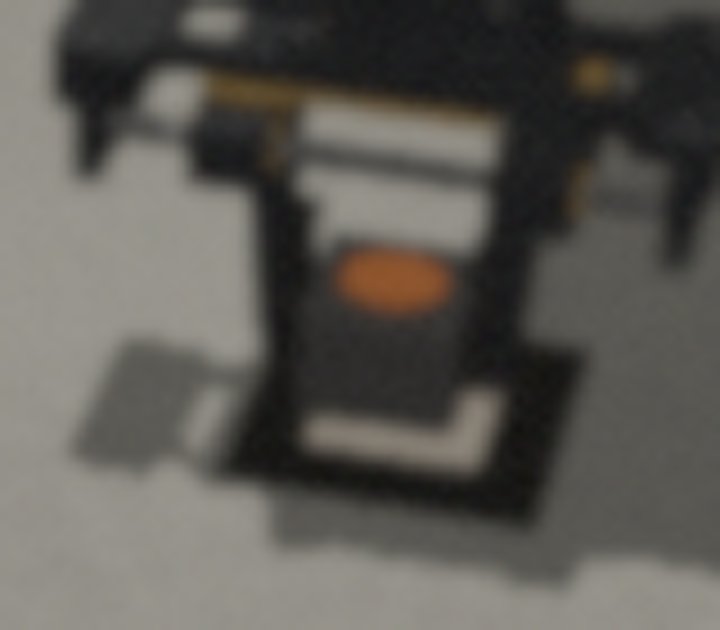

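View pics/t18.png

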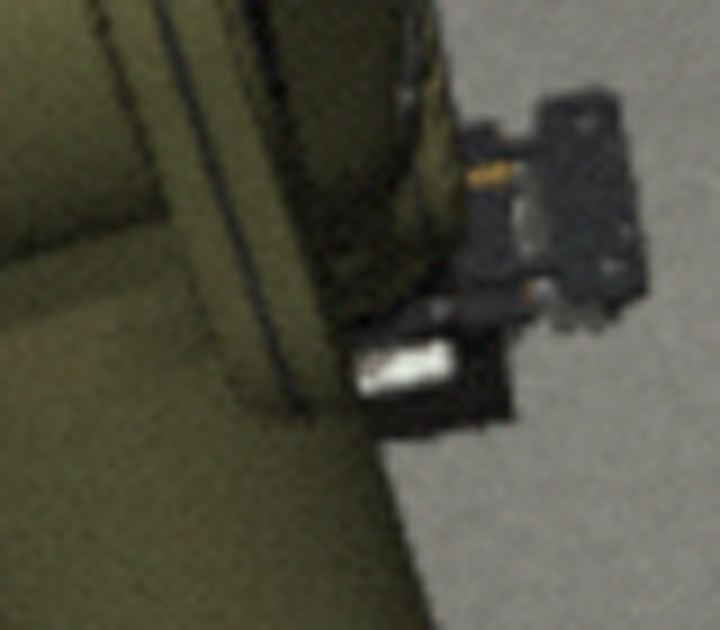

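Request:
send_rows(
  commands=[-0.036,0.006,0,-0.001,0.008,0,0.7,0,0,-0.02,0,0,0,0.7,0,0,-0.01,0,0,0,0.7,0,0,0,0,0,0,0.7],
)

```text
clock: 23.0
tool_pos: [0.4712, 0.1031, 0.0185]
eef_rot: [-0.703, -0.071, 0.704, -0.071]
contact_force: [-0.2, 0.1, -0.8]
opening: 0.521
```

```bash
python3 st.py; python3 look.py pics/s19.png scene 340 205 40 35 9;python3 look.py pics/t19.png top 280 220 40 35 9
```

```text
23.0 [0.4712 0.1031 0.0185] down [-0.0001  0.0004] yaw -78.5 0.5206128469269932 [-0.2  0.1 -0.8]
23.05 [0.4713 0.1031 0.0186] down [0.0001 0.0004] yaw -78.5 0.5190810704670074 [-0.   0.5 -1.4]
23.1 [0.4714 0.103  0.0187] down [0.0002 0.0004] yaw -78.5 0.5195111996228864 [-0.8  0.  -0.8]
23.15 [0.4715 0.103  0.0188] down [0.0005 0.0004] yaw -78.5 0.5184181446303827 [ 0.1 -0.1 -2. ]
```

View pics/s19.png

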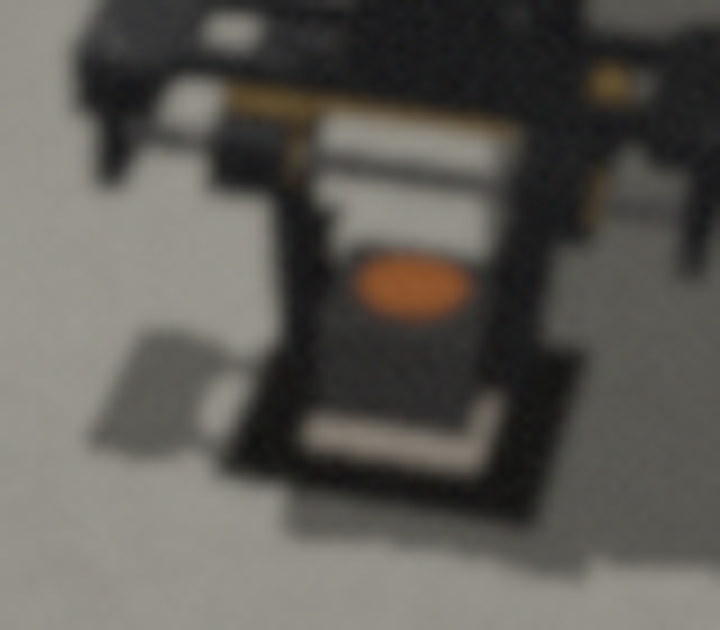

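View pics/t19.png

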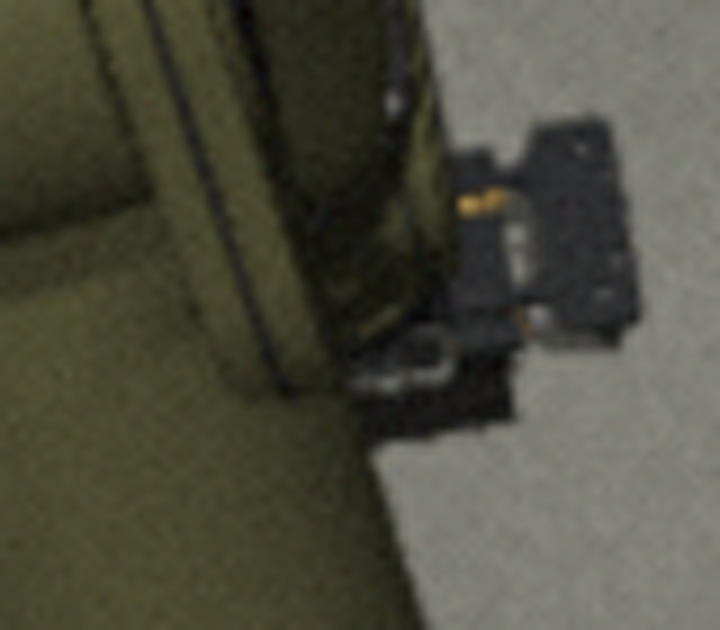

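```bash
python3 ov.py pics/o5.png scene 342 208 22 cube 471.5 103 0.2 8.7 f_cube 467.6 102.4 .2 0 mat 467.6 102.4 .2 0
```

```text
(no output)
```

View pics/o5.png

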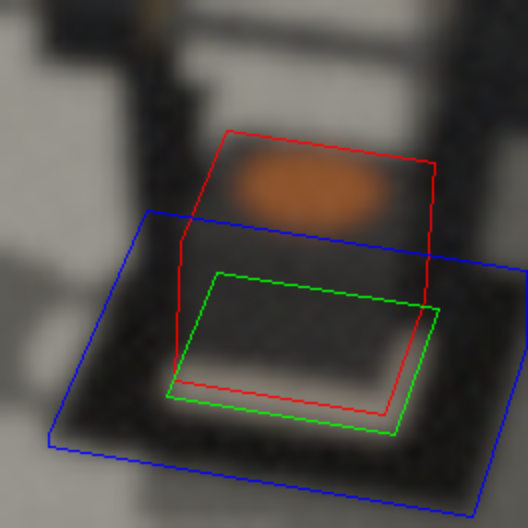

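Request:
send_rows(
  commands=[0.008,0,-0.014,0,0,0,0.7,0,0,-0.01,0,0,0,0.7,0,0,0,0,0,0,0.7,0,0,0,0,0,0,0.7],
)

```text
clock: 23.7
tool_pos: [0.4742, 0.103, 0.013]
eef_rot: [0.704, 0.071, -0.703, 0.071]
contact_force: [0.6, -0.0, 0.0]
opening: 0.519
```

```bash
python3 st.py; python3 look.py pics/s20.png scene 340 205 40 35 9
```

```text
23.7 [0.4742 0.103  0.013 ] down [0.0018 0.0008] yaw -78.5 0.5185043880054774 [ 0.6 -0.   0. ]
23.75 [0.4742 0.103  0.013 ] down [0.0018 0.0008] yaw -78.5 0.5198431238633328 [-0.  -0.   1.4]
23.8 [0.4743 0.103  0.013 ] down [0.0018 0.0008] yaw -78.5 0.5249633104697842 [0.3 0.4 1.2]
23.85 [0.4742 0.1031 0.013 ] down [0.0018 0.0008] yaw -78.5 0.519201371289049 [-0.6  0.4  1.4]
```

View pics/s20.png

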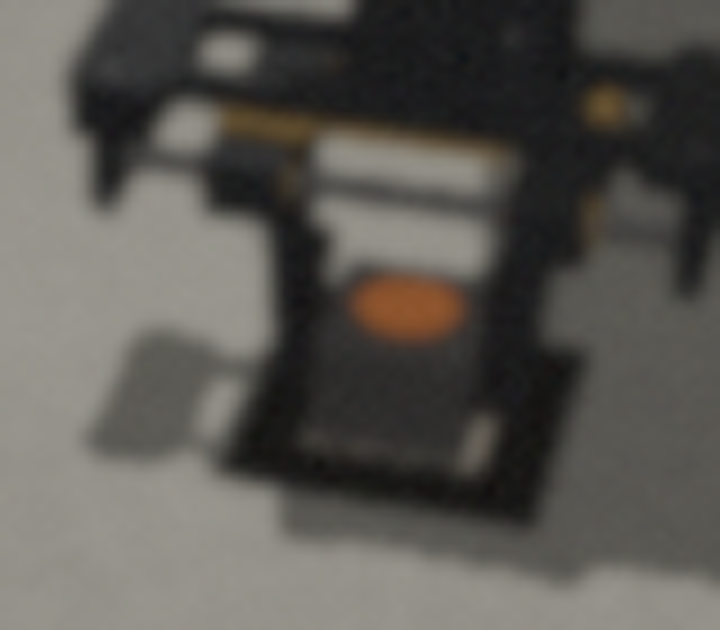

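Request:
send_rows(
  commands=[0,0,0,0,0,0,0.4,0,0,0,0,0,0,0.2,0,0,0,0,0,0,0.2,0,0,0,0,0,0,0.2,0,0,0.04,0,0,0,0.2,0,0,0.12,0,0,0,0.2,0,0,0.16,0,0,0,0.3,-0.02,0.1,0.08,0,0,0.01,0.4,-0.02,0.16,0,0,0,0.02,0.4,-0.03,0.16,0,0,0,0.02,0.4,-0.02,0.16,0,0,0,0,0.4,-0.01,0.1,0,0,0,0,0.4],
)

```text
clock: 25.1
tool_pos: [0.449, 0.2728, 0.1221]
eef_rot: [0.703, 0.095, -0.699, 0.095]
contact_force: [0.1, -0.0, 0.1]
opening: 0.599
```

Request:
send_rows(
  commands=[0,0,0,0,0,0,0.4,0,0,0,0,0,0,0.4,0,0,0,0,0,0,0.4],
)

```text
clock: 25.4
tool_pos: [0.4477, 0.2762, 0.1236]
eef_rot: [0.703, 0.098, -0.698, 0.096]
contact_force: [0.5, 0.5, -0.3]
opening: 0.599
```

```bash
python3 st.py; python3 look.py pics/s21.png scene 380 215 66 50 6;python3 look.py pics/t21.png top 260 210 60 45 6
```

```text
25.4 [0.4477 0.2762 0.1236] down [0.0064 0.0032] yaw -74.2 0.5985882689851992 [ 0.5  0.5 -0.3]
25.45 [0.4479 0.2756 0.1236] down [0.0062 0.0027] yaw -74.2 0.598238159456109 [ 0.2 -0.2 -0. ]
25.5 [0.448  0.2755 0.1235] down [0.0063 0.0026] yaw -74.3 0.5982796550048303 [-0.5  0.2  0.3]
25.55 [0.4481 0.2756 0.1234] down [0.0063 0.0028] yaw -74.3 0.6033447622330725 [-0.5  0.3  1.1]
```

View pics/s21.png

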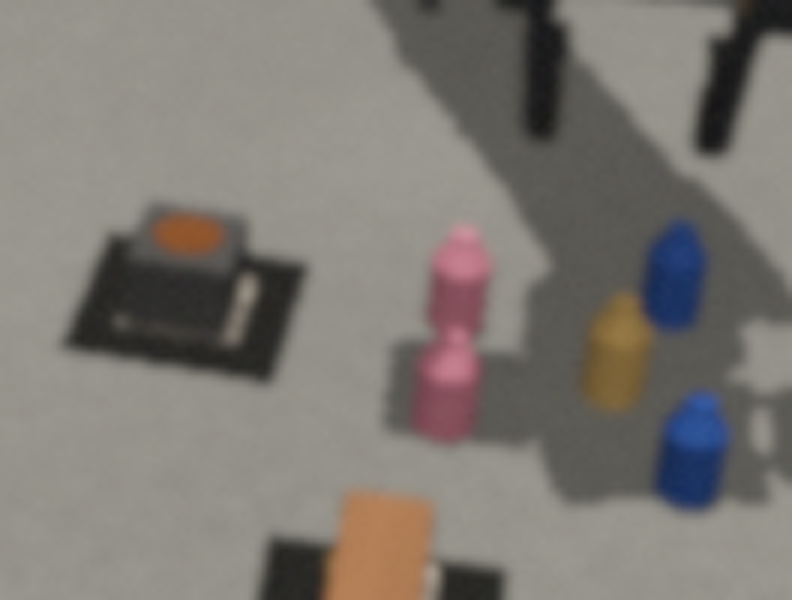

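View pics/t21.png

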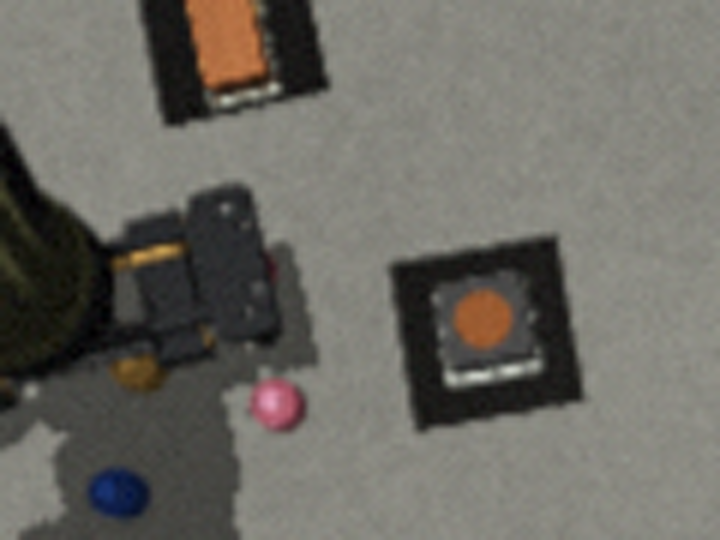

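Request:
send_rows(
  commands=[0,0.036,-0.05,-0.002,0.004,0,0.4,-0.002,0.004,-0.1,0,0,0,0.4,-0.002,0,-0.09,0,0,0,0.4,0,0,0,0,0,0,0.4,0,0,0,0,0,0,0.4],
)

```text
clock: 26.15
tool_pos: [0.448, 0.2874, 0.0594]
eef_rot: [-0.7, -0.096, 0.701, -0.096]
contact_force: [0.1, 0.0, 0.4]
opening: 0.6
```

```bash
python3 st.py; python3 look.py pics/s22.png scene 415 205 50 45 7
```

```text
26.15 [0.448  0.2874 0.0594] down [-0.0004  0.0007] yaw -74.4 0.6001912237535513 [0.1 0.  0.4]
26.2 [0.4479 0.2874 0.0595] down [-0.0004  0.0008] yaw -74.4 0.6021046532222218 [ 0.4 -0.6 -0.2]
26.25 [0.4482 0.2875 0.06  ] down [0.0005 0.0013] yaw -74.4 0.5984789107797427 [-0.4 -0.1 -0.4]
26.3 [0.4484 0.2876 0.0604] down [0.0012 0.0017] yaw -74.4 0.5975345628964737 [ 0.1 -0.8 -0.3]
```

View pics/s22.png

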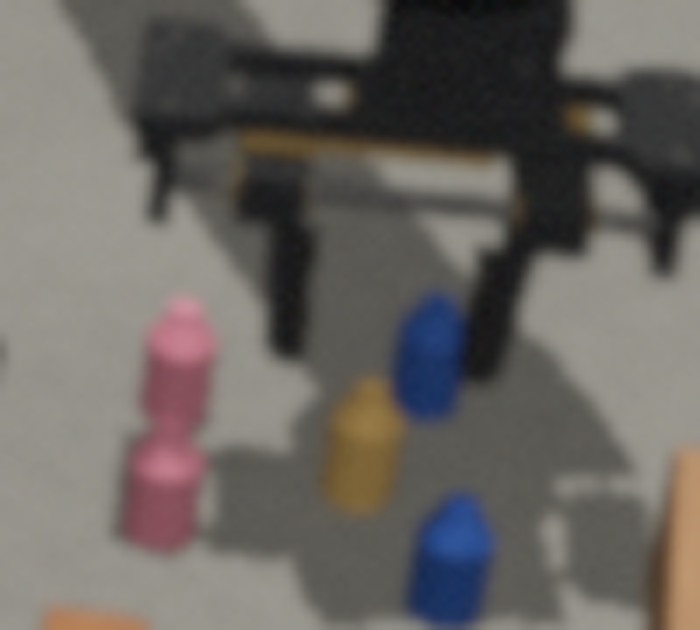

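Request:
send_rows(
  commands=[-0.004,-0.008,-0.08,0.001,0.001,0,0.4,0,0,-0.08,0,0,0,0.4,0,0,-0.03,0,0,0,0.4,0,0,0,0,0,0,0.4],
)

```text
clock: 26.75
tool_pos: [0.4503, 0.2872, 0.0156]
eef_rot: [0.703, 0.098, -0.698, 0.093]
contact_force: [0.1, -0.1, 0.4]
opening: 0.598
```

```bash
python3 st.py; python3 look.py pics/s23.png scene 415 205 50 45 7
```

```text
26.75 [0.4503 0.2872 0.0156] down [0.0068 0.0079] yaw -74.4 0.5976961372642916 [ 0.1 -0.1  0.4]
26.8 [0.4505 0.2873 0.016 ] down [0.0074 0.0083] yaw -74.4 0.5979835189664493 [ 0.5 -0.   0. ]
26.85 [0.4507 0.2874 0.0163] down [0.0079 0.0086] yaw -74.4 0.5974862728024102 [0.9 0.4 0.5]
26.9 [0.4508 0.2875 0.0165] down [0.0082 0.0088] yaw -74.4 0.599537391958682 [-0.2  0.  -0.2]
```

View pics/s23.png

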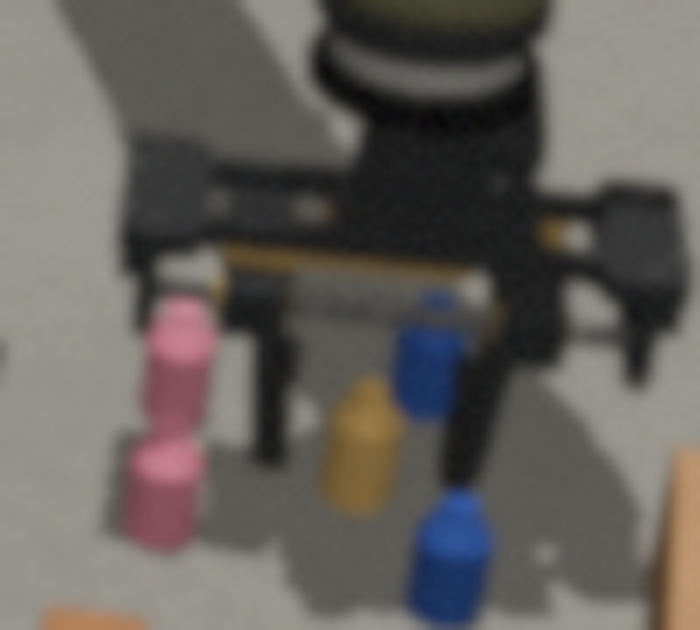

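Request:
send_rows(
  commands=[-0.01,-0.006,-0.02,-0.006,0.005,0,0.4,0,0,-0.012,0,0,0,0.4,0,0,0,0,0,0,0.9,0,0,0,0,0,0,0.9,0,0,0,0,0,0,0.9,0,0,0,0,0,0,0.9,0,0,0,0,0,0,0.9,0,0,0,0,0,0,0.9],
  newtons=25,
)

```text
clock: 27.75
tool_pos: [0.4488, 0.2866, 0.0094]
eef_rot: [0.701, 0.096, -0.7, 0.096]
contact_force: [-0.3, 0.9, -1.3]
opening: 0.283
```

```bash
python3 st.py; python3 look.py pics/s24.png scene 415 205 50 45 7
```

```text
27.75 [0.4488 0.2866 0.0094] down [0.0019 0.0001] yaw -74.4 0.2825638196716971 [-0.3  0.9 -1.3]
27.8 [0.4488 0.2866 0.0094] down [0.0019 0.0001] yaw -74.4 0.28584425670575514 [-0.2  0.3 -0.5]
27.85 [0.4488 0.2867 0.0094] down [0.0019 0.0001] yaw -74.4 0.28222942386957883 [-0.1 -0.1 -0.3]
27.9 [0.4488 0.2867 0.0094] down [0.0019 0.0001] yaw -74.4 0.28287106850109217 [ 0.1  0.3 -0.4]
```

View pics/s24.png

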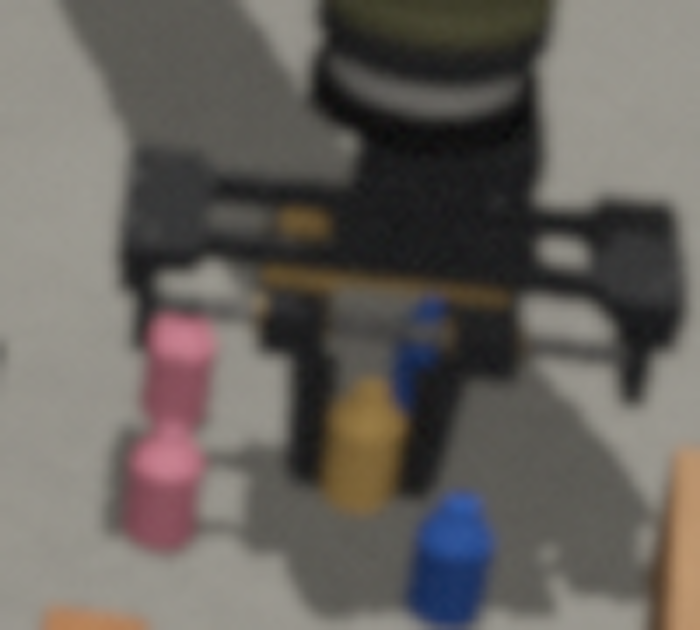

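Request:
send_rows(
  commands=[0,0,0.05,0,0,0,0.9,0,0,0.14,0,0,0,0.9,0,0,0.16,0,0,0,0.9,0.04,-0.09,0.06,0,0,0,0.9,0.08,-0.17,0,0,0,0,0.9,0.08,-0.17,0,0,0,0,0.9,0.08,-0.17,0,0,0,0,0.9,0.08,-0.17,0,0,0,0,0.9,0.08,-0.17,0,0,0,0,0.9,0.08,-0.17,0,0,0,0,0.9,0.08,-0.17,0,0,0,0,0.9,0.08,-0.17,0,0,0,0,0.9],
)

```text
clock: 29.15
tool_pos: [0.6186, -0.0804, 0.1257]
eef_rot: [0.702, 0.105, -0.697, 0.101]
contact_force: [1.6, 0.7, -1.9]
opening: 0.283
```

Request:
send_rows(
  commands=[0.03,-0.05,0,0,0,0,0.9,0,0,0,0,0,0,0.9,0,0,0,0,0,0,0.9,0,0,0,0,0,0,0.9],
)

```text
clock: 29.55
tool_pos: [0.6262, -0.1035, 0.1282]
eef_rot: [0.703, 0.098, -0.698, 0.099]
contact_force: [0.4, 1.4, -0.3]
opening: 0.286
```

```bash
python3 st.py; python3 look.py pics/s25.png scene 270 195 66 50 6
```

```text
29.55 [ 0.6262 -0.1035  0.1282] down [ 0.0073 -0.0003] yaw -74.0 0.2863225180948598 [ 0.4  1.4 -0.3]
29.6 [ 0.6262 -0.1029  0.1282] down [0.0072 0.0001] yaw -74.0 0.2795093845331282 [-0.4 -0.2 -1.2]
29.65 [ 0.6263 -0.1027  0.1281] down [0.0073 0.0002] yaw -73.9 0.28402961043435754 [-0.9  0.6 -1.1]
29.7 [ 0.6265 -0.1028  0.1281] down [0.0075 0.    ] yaw -73.9 0.2855630813025207 [ 1.2  0.4 -0.6]
```

View pics/s25.png

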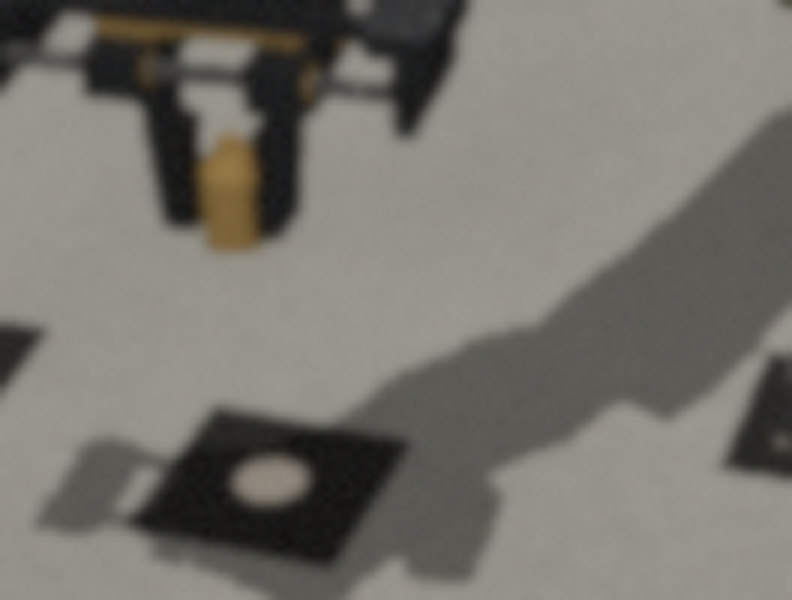

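Held upright. Descend in two stages.

Request:
send_rows(
  commands=[0.002,0.02,-0.08,0,0.005,0,0.9,0,0.004,-0.12,0,0,0,0.9,0,0,-0.12,0,0,0,0.9,0,0,-0.07,0,0,0,0.9,0,0,0,0,0,0,0.9,0,0,0,0,0,0,0.9],
)

```text
clock: 30.35
tool_pos: [0.6281, -0.0906, 0.0292]
eef_rot: [0.701, 0.102, -0.699, 0.101]
contact_force: [-0.0, -1.0, -2.2]
opening: 0.283
```

```bash
python3 st.py
```

```text
30.35 [ 0.6281 -0.0906  0.0292] down [0.0027 0.0019] yaw -73.5 0.283484041366077 [-0.  -1.  -2.2]
30.4 [ 0.628  -0.0905  0.0294] down [0.0027 0.0021] yaw -73.5 0.2824564938646873 [-0.7  0.6 -1.3]
30.45 [ 0.6284 -0.0909  0.0298] down [0.0037 0.0018] yaw -73.5 0.28257944592403866 [-0.4 -0.6 -0.4]
30.5 [ 0.6287 -0.0912  0.0301] down [0.0045 0.0015] yaw -73.5 0.28547612062027355 [ 0.1  0.5 -1.2]
```

Request:
send_rows(
  commands=[-0.004,-0.021,-0.02,0,0.003,0,0.9,0,0,-0.03,0,0,0,0.9,0,0,-0.01,0,0,0,0.9,0,0,0,0,0,0,0.9,0,0,0,0,0,0,0.9],
)

```text
clock: 31.0
tool_pos: [0.6293, -0.098, 0.0165]
eef_rot: [0.701, 0.101, -0.699, 0.101]
contact_force: [0.1, 0.5, -0.3]
opening: 0.281
```

```bash
python3 st.py; python3 look.py pics/s26.png scene 250 210 36 32 9;python3 look.py pics/t26.png top 343 175 36 32 9
```

```text
31.0 [ 0.6293 -0.098   0.0165] down [0.0038 0.0005] yaw -73.6 0.28130925722549077 [ 0.1  0.5 -0.3]
31.05 [ 0.6293 -0.098   0.0165] down [0.0038 0.0005] yaw -73.6 0.2839227681252604 [-0.3 -0.5 -1.3]
31.1 [ 0.6294 -0.0979  0.0166] down [0.004  0.0004] yaw -73.6 0.28301634388042407 [-0.4  0.8  0.1]
31.15 [ 0.6294 -0.0979  0.0167] down [0.0041 0.0005] yaw -73.6 0.28236742867857206 [-0.2  0.2 -0.4]
```

View pics/s26.png

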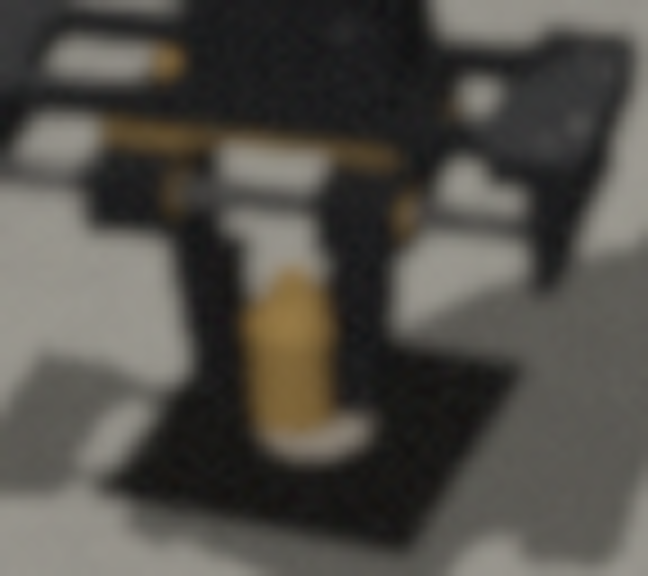

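View pics/t26.png

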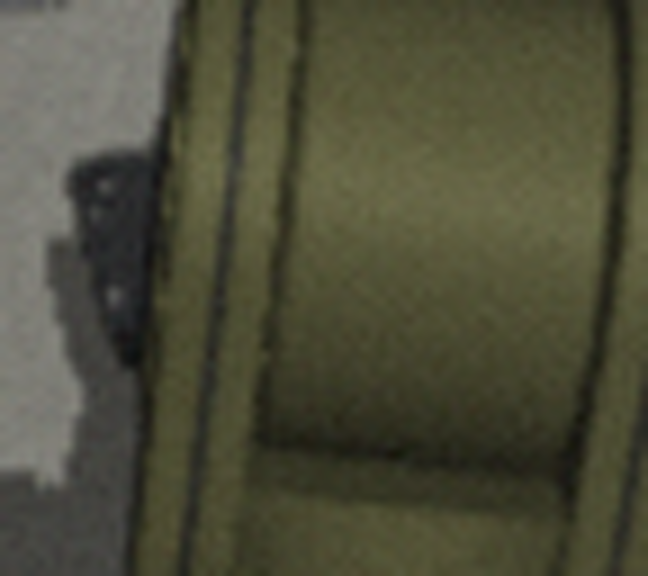

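Request:
send_rows(
  commands=[-0.012,0.022,0,0,0.003,0,0.9,0,0,-0.006,0,0,0,0.9,0,0,0,0,0,0,0.9],
)

```text
clock: 31.55
tool_pos: [0.6263, -0.0915, 0.0153]
eef_rot: [-0.7, -0.101, 0.7, -0.101]
contact_force: [0.4, -0.6, -0.6]
opening: 0.282
```

```bash
python3 st.py; python3 ov.py pics/o6.png scene 249 218 22 objective 626 -92 0 4 f_obj 621.6 -97.4 0 0
```

```text
31.55 [ 0.6263 -0.0915  0.0153] down [-0.0006  0.0007] yaw -73.6 0.2824567706383487 [ 0.4 -0.6 -0.6]
31.6 [ 0.6264 -0.0912  0.0154] down [-0.0006  0.0011] yaw -73.6 0.2844624968164012 [ 0.3 -0.1 -0.8]
31.65 [ 0.6265 -0.0913  0.0154] down [-0.0004  0.001 ] yaw -73.6 0.2830865870541427 [ 0.  -0.7 -1.5]
31.7 [ 0.6265 -0.0916  0.0154] down [-0.0003  0.0008] yaw -73.6 0.2815618879125617 [-0.1 -0.2 -1.5]
```

View pics/o6.png

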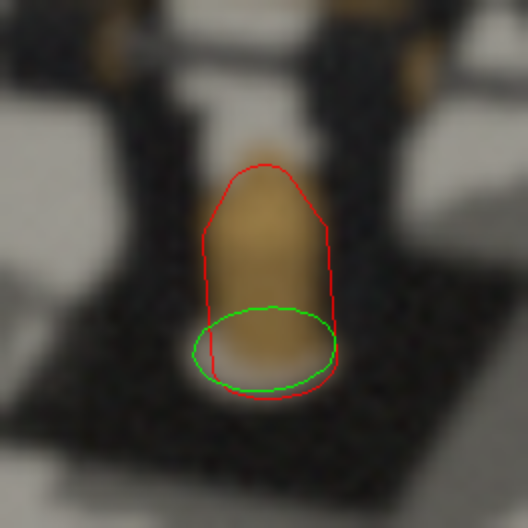

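Request:
send_rows(
  commands=[0.01,0.002,0,0,0,0,0.9,0,0,-0.01,0,0,0,0.9,0,0,-0.006,0,0,0,0.9,0,0,0,0,0,0,0.9],
)

```text
clock: 32.15
tool_pos: [0.6294, -0.0916, 0.0124]
eef_rot: [0.7, 0.101, -0.7, 0.101]
contact_force: [0.9, 1.0, -1.0]
opening: 0.279
```

```bash
python3 st.py; python3 ov.py pics/o7.png scene 249 218 22 f_obj 621.6 -97.4 0 0
```

```text
32.15 [ 0.6294 -0.0916  0.0124] down [0.     0.0004] yaw -73.6 0.2790501903013058 [ 0.9  1.  -1. ]
32.2 [ 0.6295 -0.0916  0.0124] down [0.0001 0.0004] yaw -73.6 0.27823314482686007 [-0.3 -0.1  2.1]
32.25 [ 0.6294 -0.0916  0.0124] down [0.0001 0.0004] yaw -73.6 0.2805649768500725 [-1.9  0.8  2.4]
32.3 [ 0.6295 -0.0917  0.0124] down [0.0001 0.0003] yaw -73.6 0.2825801100523968 [-0.9 -0.1  2.1]
```

View pics/o7.png

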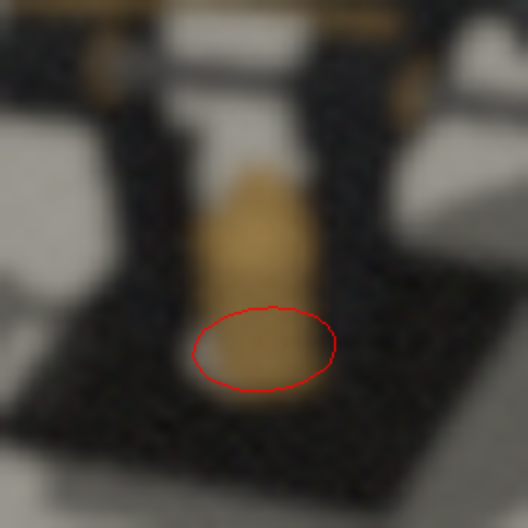

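Request:
send_rows(
  commands=[0,0,0,0,0,0,0.5,0,0,0,0,0,0,0.3,0,0,0,0,0,0,0,0,0,0.04,0,0,0,0,0,0,0.12,0,0,0,0,0,0,0.16,0,0,0,0,-0.05,0.1,0.1,0,0,0,0,-0.1,0.15,0.05,0,0,0,0,-0.1,0.16,0,0,0,0,0,-0.1,0.16,0,0,0,0,0,-0.1,0.16,0,0,0,0,0,-0.1,0.16,0,0,0,0,0],
)

```text
clock: 33.55
tool_pos: [0.4929, 0.1282, 0.1398]
eef_rot: [0.706, 0.093, -0.695, 0.096]
contact_force: [0.0, 1.8, 0.1]
opening: 1.002
```

```bash
python3 st.py|tail -1; python3 look.py pics/t27.png top 360 180 70 50 6; python3 look.py pics/s27.png scene 220 200 66 45 6
```

```text
33.7 [0.4917 0.1309 0.1395] down [ 0.0129 -0.0006] yaw -74.1 1.0003433323918214 [-0.  -0.7 -0.8]
```

View pics/t27.png

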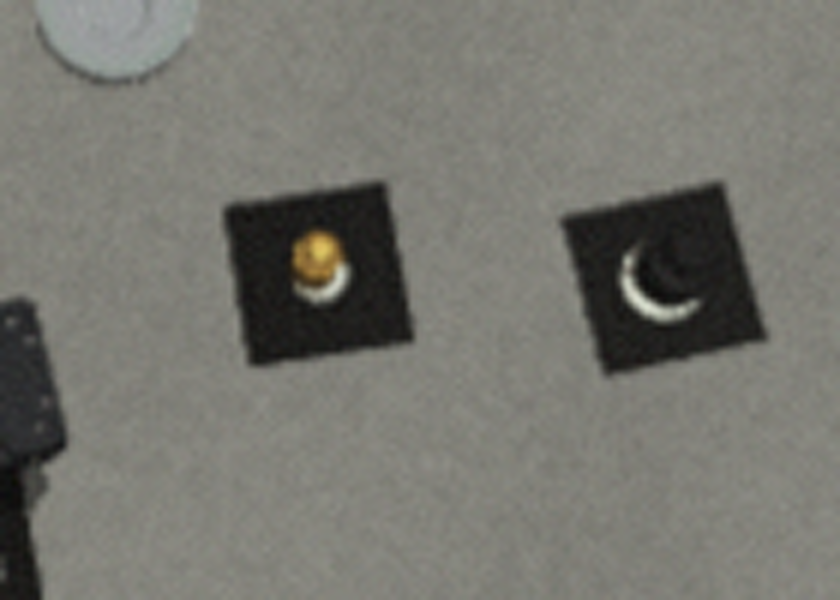

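View pics/s27.png

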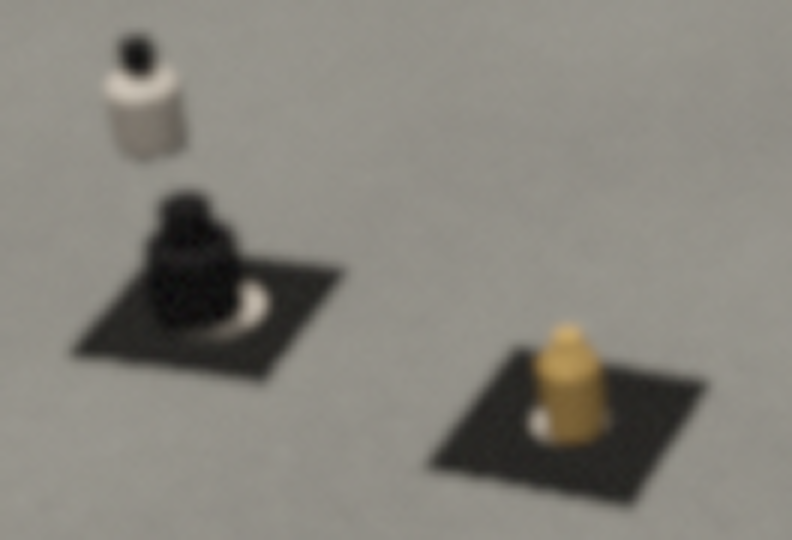

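```bash
cat > chk.py <<'E'
from h import *
from plant import cams
from scipy.optimize import minimize
np.set_printoptions(suppress=True,precision=1)
D={n:cams.snapshot(n) for n in("top","scene")}
F=dict(f_slide=[(636.44,248.57,.26),(632.78,250.08,.26)],f_cube=[(472.15,101.03,.2),(467.64,102.36,.21)],f_obj=[(626.34,-97.92,0),(621.57,-97.39,0)],f_eye=[(628.42,-288.16,0),(623.34,-288.89,0)])
for o,f,fn,ctr in(("slide","f_slide",orange,0),("objective","f_obj",orange,0),("cube","f_cube",None,0),("eyepiece","f_eye",None,0)):
  for k,n in enumerate(("top","scene")):
    d=D[n];fx,fy,fa=F[f][k]; c=proj(d,[[fx/1e3,fy/1e3,.01]])[0]; rad=24
    x0,y0=int(c[0]-rad),int(c[1]-rad);roi=(x0,y0,x0+2*rad,y0+2*rad)
    im=cv2.resize(d["image"][y0:y0+2*rad,x0:x0+2*rad],None,fx=U,fy=U,interpolation=2).astype(int)
    g=im.min(2).astype(np.float32); S=lambda m:cv2.GaussianBlur(m.astype(np.float32)/255,(0,0),4.5)
    foot=sil(d,M[f],fx/1e3,fy/1e3,fa,roi); near=cv2.dilate(foot,np.ones((25,25)))>0
    br=np.clip((g-45)/(165 if n=="top" else 150),0,1)*near*(im.max(2)-im.min(2)<45)
    w,objm=1,None
    if fn: objm=fn(im).astype(np.float32)
    if o=="cube":
        objm=None
    def cost(p):
        s=sil(d,shift(M[o],3),0,0,0,roi) if 0 else sil(d,shift(M[o],.003),p[0]/1e3,p[1]/1e3,p[2]/100,roi)
        t=((S(np.where(s>0,0,foot))-br)**2*near).sum()
        if objm is not None: t+=((S(s)-cv2.GaussianBlur(objm,(0,0),3))**2).sum()
        return t
    b=min((minimize(cost,[fx+i,fy+j,fa*100],method="Nelder-Mead",options=dict(initial_simplex=np.array([[fx+i,fy+j,fa*100],[fx+i+5,fy+j,fa*100],[fx+i,fy+j+5,fa*100],[fx+i,fy+j,fa*100+8]]),xatol=.1,fatol=.1)) for i in(-3,3) for j in(-3,3)),key=lambda q:q.fun)
    print(o,n,"offset from footprint mm",b.x[:2]-[fx,fy],"dyaw",round(b.x[2]/100-fa,3),"cost",b.fun)
E
python3 chk.py
```

```text
slide top offset from footprint mm [ 2. -1.] dyaw 0.038 cost 6705.64501953125
slide scene offset from footprint mm [-0.1 -1.4] dyaw -0.025 cost 662.9513549804688
objective top offset from footprint mm [3.1 2.3] dyaw -0.029 cost 68.87310791015625
objective scene offset from footprint mm [1.5 2.6] dyaw 0.015 cost 291.119140625
cube top offset from footprint mm [ 1.5 -0.3] dyaw 0.004 cost 86.1170654296875
cube scene offset from footprint mm [6.7 1.7] dyaw -0.02 cost 17.311201095581055
eyepiece top offset from footprint mm [ 3.4 -2.9] dyaw 0.016 cost 29.439109802246094
eyepiece scene offset from footprint mm [ 4.4 -2.5] dyaw 0.002 cost 24.40569496154785
```

Run:
```python
from plant import cams
import cv2,numpy as np
d=cams.snapshot("scene")["image"];cv2.imwrite("pics/fin.png",d)
a=cv2.imread("pics/scene0.png");f=lambda m,r:np.float32(cv2.cvtColor(m[r[1]:r[3],r[0]:r[2]],6))
for n,r in(("dropper",(165,155,192,185)),("wipes",(445,215,515,290))): print(n,cv2.phaseCorrelate(f(a,r),f(d,r)))
```

```text
dropper ((0.5414672721481555, -0.03389469562346292), 0.9742511708059428)
wipes ((0.04207419257321021, 0.5393516270113707), 1.054600680315936)
```

View pics/fin.png

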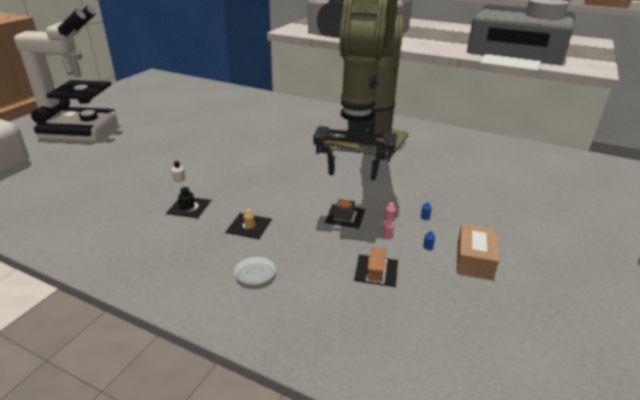

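Request:
send_rows(
  commands=[0,0,0,0,0,0,0,0,0,0,0,0,0,0],
)

```text
clock: 34.15
tool_pos: [0.4957, 0.1225, 0.139]
eef_rot: [0.706, 0.09, -0.696, 0.095]
contact_force: [-0.6, 0.5, 0.0]
opening: 0.995
```

```bash
python3 -c "
from plant import job,telemetry
print(job.finish_job())"
```

```text
the job is handed in; nothing more can be done
None
```

The eyepiece, brass objective, filter cube and slide box are each set down on their own mat and let go. I handed the job in at about 34 s of the 115 s, with the open gripper clear of everything. No verdict was reported.

My last camera check fitted each part against its footprint, with a 12 mm limit on the offset:

| Part | Offset from footprint centre, top camera | Offset, scene camera |
|---|---|---|
| Eyepiece | about 4.5 mm | about 5 mm |
| Objective | about 4 mm | about 3 mm |
| Filter cube | about 1.5 mm | about 7 mm |
| Slide box | about 2 mm | about 1.5 mm |

- **Squareness:** the slide box and filter cube were within 0.04 rad of square, against a limit of 0.2 rad.
- **Bystanders:** the dropper bottle and the box of wipes showed no real movement.
- **Disagreements:** the two cameras differed by about 4–5 mm in x throughout, so the filter cube's offset is the least certain. The slide box's fit in the top camera was poor, probably because the arm partly hid it. By eye the eyepiece looked up to 7 mm off centre. I left it there because that is still inside the limit.

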